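Get the date stamp out of a chest with a folding lid stay

TASK

Raise the lid of the steel chest and push the knee of its folding side stay past straight, so that it locks and props the lid with your hand off it. With the lid propped, take the date stamp out and stand it upright on the cover of the log book, well clear of the edges; then break the stay's knee by its knob and lower the lid gently by hand until it is fully shut. Do not drop the stamp or the lid, and leave everything else where it is.

Things in the scene. Friction and masses are not known exactly. Their poses are not given: they have to be found in the camera images.
- chest: Sheet-steel instrument chest, fixed to the bench: 200 deep (x) x 290 wide (y) x 64 mm high without its lid, walls 3 mm. Origin under its centre; its x points to its back (hinge side), y to its left. Inner floor 9 mm up; two dividers 22 mm high at y = +-47 mm make three bays that hold the stamp, a beaker and a tub, one each, in any order.
- chest_hinge (a point): Middle of the lid's hinge line, along the chest's y, at x = +104 mm, z = 66 mm in the chest's frame; same axes as the chest.
- chest_lid (a joint): Angle of the hood lid (0.6 kg, 36 mm high) about the hinge line, rad: 0 shut, 1.18 fully up with the stay in line. It takes about 4 N at the handle to lift. Let go above 0.9 it stays by the knee's friction; let go below 0.8 it falls shut.
- lid_handle (a point): Middle of the lid's bow handle: round bar 10 mm thick, 98 mm clear length along the chest's y, 242 mm from the hinge line and 36 mm off the lid's front face (gap 31 mm); with the lid shut it is level, 83 mm above the bench, 138 mm in front of the chest's centre. Its axes turn with the lid.
- knee_knob (a point): Middle of the black knob on the stay's knee: 18 mm thick, 30 mm long, its axis along the chest's y, standing out to the right. The stay: two 79 mm flat steel links on the outside of the chest's right wall, outer face 160 mm right of the chest's centre line; the knob's middle lies 179 mm right of it. When locked it is at x = +46, z = 103 mm in the chest's frame.
- stay_knee (a joint): Angle of the stay's knee, rad: 0 folded (lid shut, knob in front and low), 2.51 links in line, 2.63 against its stop past the line = locked. Raising the lid leaves it at about 2.2 to 2.4 (knob some 10 to 15 mm in front of locked). Pushing the knob to the back of the chest with 5 to 8 N takes it past the line and locks it; pulling it to the front with as much breaks it, and 20 mm of pull brings the lid to about 1.12.
- stamp_centre (a point): Centre (half-way up) of the date stamp: a self-inking stamp standing upright on a black base 26 x 42 x 24 mm, narrow waist, red head 22 x 44 mm from 44 to 74 mm up; 0.07 kg. x is the thin way, y the wide way, z up. It stands in one of the three bays with its thin way about across the chest.
- date_stamp: The same stamp, 26 x 45 x 74 mm; origin at the centre of its underside.
- log_book: Blue closed log book, 208 x 146 x 11 mm, lying flat and loose on the bench at the right; origin at the centre of its underside, x along its long side.
- book_top (a point): Centre of the log book's cover, 11 mm above the bench; x along its long side (+-104 mm), y along its short side (+-73 mm).
- steel_beaker: Steel beaker, 70 mm across, 69 mm high, open at the top, standing in one bay; origin under its centre.
- clear_tub: Clear tub of leaflets, 56 x 130 x 58 mm, standing in one bay, long side from front to back of the chest; origin under its centre.
- label_roll: Roll of labels lying flat in front of the chest on its right, 81 mm across, 30 mm high (does not move); origin under its centre.
- marker_pen: Marker pen, 135 mm long, 16 mm thick, lying on the bench between chest and book; origin under its centre, y along it.
- back_cup: Filled cup of paste, 104 mm across, 46 mm high, loose, behind the chest's right corner; origin under its centre.
- corner_cup: Filled cup of paste, 104 mm across, 46 mm high, left of the chest (does not move); origin under its centre.

How it is judged:
By the outcome, as a careful person would: the job done as asked, in the order asked, and still so for the second after the job is handed in, with the robot touching nothing.
It also fails if it takes over 72 s, if anything falls off the work surface, if the arm or the gripper's body presses on something with over 40 N, if the wrist force passes 120 N, or if a joint passes its speed limit or range.

ROBOT

A 6-joint arm with a two-finger parallel gripper is mounted at the origin on the work surface; the furniture and walls round the work are solid. World frame = base frame: x ahead of the robot, y to its left, z up, the work surface at z = 0. Lengths are in m, angles in rad, forces in N, time in s.
With the tool pointing down it reaches from about 0.25 to 0.725 m from the base axis. Payload 4 kg.
Tool frame: the origin (TCP) lies midway between the tips of the shut fingers; the grasp point (between the pads) lies 19 mm behind it; z points along the fingers, y is the line along which they close (so a half turn about z gives the same grasp; the last joint's range is limited). The gripper opens to 85 mm and grips with 20 to 120 N. Pads are 22 mm wide; open, the fingers measure 114 mm over their backs; the gripper's body (76 mm by 85 mm) begins 54 mm behind the grasp point. The pads swing forward as they close: fully open they stand 13 mm farther back than shut.
Start: joints at [1.166, 0.241, 0.005, 1.335, 0, 1.571], TCP at [0.197, 0.46, 0.231] pointing down, gripper open.
Joint ranges: [-2.72, 2.72], [-1.05, 1.87], [-1.09, 1.28], [-1.99, 2.15], [-1.42, 1.44], [-3.14, 3.14]. Speed limits (rad/s): [2.79, 2.79, 3.14, 3.14, 3.14, 3.14].

INTERFACE

Orientations are given as a unit quaternion [x, y, z, w].
In Python, from workcell import bot gives the robot as it stands. The module is installed in compiled form; this text tells all that it offers.
- The arm moves only by the tool drive_tool, never from a script. Its arguments are lists of equal length, an entry for each row: "slide": the shift along the tool's x, y, z scaled (see below), a list of three; "rotation": the turn, a rotation vector about the tool's x, y, z scaled (see below), a list of three. A call has exactly 8 rows; each row is the pose to reach, as a shift and turn from the pose commanded when the call began, along the tool's axes at that moment; what a row does not reach only later rows make up. The controller multiplies each number of a shift by 250 mm and each number of a turn by 0.5 rad. A row lasts 1/8 s, in which the tool goes at most 62.5 mm and 10.7 degrees, less where a joint would pass 70% of its speed; a pose out of reach is approached as far as the arm can. A call with a number of a shift or a turn outside -1 to 1 is refused whole. A call with a gripper value outside its range is refused whole. "gripper" is the opening, from 0 (shut) to 1 (fully open), set as the call begins (left out, the last holds). The fingers move at their own pace and stop on an object; the grip force is fixed at half the most. Time passes only in rows, so rows that repeat a pose let the fingers close, or fill a call up. It gives the time, the measured TCP pose, the force, the opening and the grip force at its end, in the units of the state.
- bot.get_obs(): the state, without advancing time (a new reading comes with each control period).
- bot.camera(name): name is "scene" or "side" or "wrist"; returns a dict with "image" (480x640x3 uint8, red, green, blue), "z_map" (480x640 float32, m along the optical axis (not along the pixel's ray), 0 where there is no reading), "camera_matrix" (3x3 intrinsics, pixels), "xyz" and "orientation" of the camera in the world. Camera axes: x right, y up, looking along -z (the intrinsics and any distortion apply to the point x, -y, -z); pixel columns grow to the right and rows downward; lengths in m; the calibration is good to about 2 mm. A picture is of the moment at which its call begins.
- bot.job_done(): hands the job in; it is judged then, once.
The state is a dict: "clock": time; "joint_pos": joint angles; "joint_vel": joint speeds; "tau": joint torques, N m; "eef_pos": TCP position; "tool_rot": TCP orientation; "ft_force": force on the tool from outside, world axes, zero at the start; "ft_torque": the same for the moment, N m; "grip_width": finger opening in m; "grasp_force": force on a finger pad.
Only numpy, scipy, OpenCV 4.12 (cv2) and the standard library are available. Lean on these libraries where they do the work, as an engineer would, in place of code of your own. Each camera call takes 0.05 s, during which the arm holds its last target. There are 200 camera calls.

## Working session

There is one attempt and no reset: what is moved stays moved. The work goes in short steps, Python scripts to look and compute and a tool call to move; the robot and the scene stay as the last step left them, time stands still between calls to the robot, and variables do not carry over. Pictures are saved under pics/ and viewed, at most 10 in all, crops included, and the job is handed in when it is done.

Besides the shell and the picture viewer there is one more tool, called after "Emit:" as name(argument=value, ...) on one line, values as JSON. drive_tool: Moves the arm, as the interface text tells. Shifts and turns lie within -1 to 1; 1 stands for 250 mm of shift or 0.5 rad of turn. Its arguments: {"type":"object","properties":{"slide":{"type":"array","items":{"type":"array","items":{"type":"number"}}},"rotation":{"type":"array","items":{"type":"array","items":{"type":"number"}}},"gripper":{"type":"number"}},"required":["slide","rotation"]}

```bash
mkdir -p pics; cat > h.py <<'E'
import numpy as np, cv2
from scipy.spatial.transform import Rotation as R
from workcell import bot
def cloud(c):
    K=np.array(c["camera_matrix"]);z=c["z_map"];v,u=np.mgrid[:480,:640]
    p=np.stack([(u-K[0,2])/K[0,0]*z,-(v-K[1,2])/K[1,1]*z,-z],-1)
    w=p@R.from_quat(c["orientation"]).as_matrix().T+np.array(c["xyz"])
    w[z==0]=np.nan
    return w
def save(c,n): cv2.imwrite("pics/"+n,c["image"][:,:,::-1])
E
python3 - <<'E'
from h import *
np.set_printoptions(precision=3,suppress=True)
o=bot.get_obs();print(o["clock"],o["eef_pos"],o["tool_rot"],o["grip_width"])
ims=[]
for n in("scene","side","wrist"):
    c=bot.camera(n);np.save(n+".npy",c,allow_pickle=True);save(c,n+"0.png");print(n,c["xyz"],R.from_quat(c["orientation"]).as_matrix()[:,2],np.array(c["camera_matrix"]).ravel())
E
```

```text
0.0 [0.197 0.459 0.23 ] [ 0.201  0.98  -0.001 -0.   ] 0.08536338389474564
scene [0.447 0.905 1.274] [-0.086  0.579  0.811] [488.506   0.    312.652   0.    488.506 239.345   0.      0.      1.   ]
side [ 0.31  -0.781  0.732] [-0.26  -0.75   0.608] [467.878   0.    317.878   0.    467.878 231.657   0.      0.      1.   ]
wrist [0.133 0.488 0.372] [-0.251  0.11   0.962] [388.635   0.    316.456   0.    388.635 236.022   0.      0.      1.   ]
```

View pics/scene0.png

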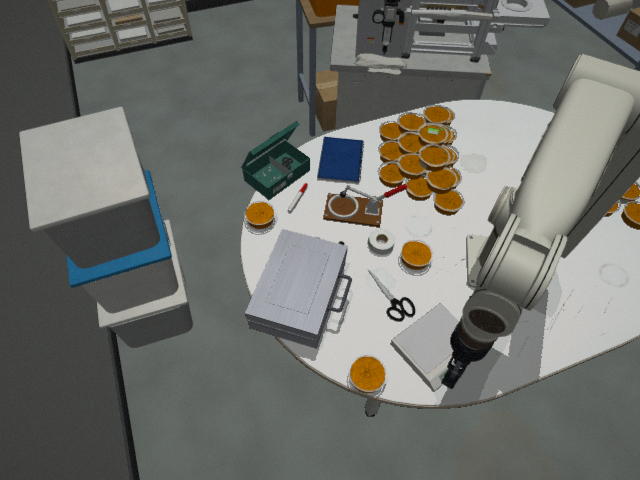

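View pics/side0.png

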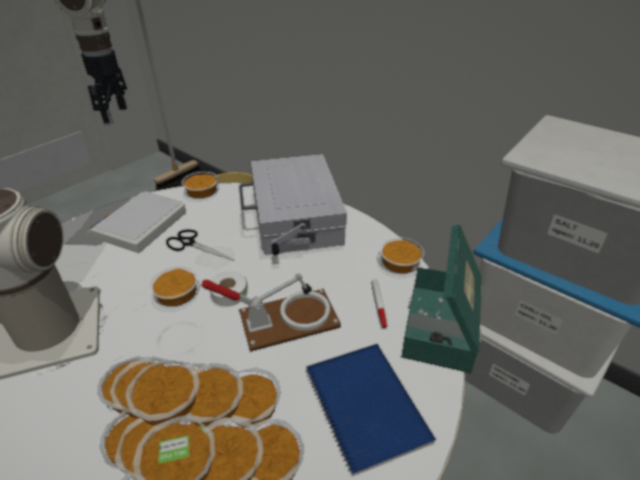

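The scene view shows the chest at about (298,288) with its handle at (342,293), the book at (341,160), the label roll at (381,242) and the pen at (298,197). In the side view the knob is at about (275,248) on the chest's right wall, and the book is at (370,405). Next I measure these.

```bash
python3 - <<'E'
from h import *
np.set_printoptions(precision=3,suppress=True)
for n,(u,v),(bu,bv) in(("scene",(300,280),(341,160)),("side",(298,180),(370,405))):
    c=np.load(n+".npy",allow_pickle=True).item();w=cloud(c)
    print(n,"seed",w[v,u],w[bv,bu])
    z=w[...,2]
    m=(np.abs(z-w[v,u][2])<.01).astype(np.uint8)
    lab=cv2.connectedComponents(m)[1];k=lab==lab[v,u]
    r=cv2.minAreaRect((w[k][:,:2]*1000).astype(np.float32));print("lid",k.sum(),np.median(z[k]),r,cv2.boxPoints(r).ravel())
    im=c["image"].astype(int);b=((im[...,2]>im[...,0]+40)&(im[...,2]<180)&(np.abs(z-.011)<.015)).astype(np.uint8)
    b=cv2.morphologyEx(b,cv2.MORPH_OPEN,np.ones((3,3),np.uint8))
    lab=cv2.connectedComponents(b)[1];k=lab==lab[bv,bu]
    r=cv2.minAreaRect((w[k][:,:2]*1000).astype(np.float32));print("book",k.sum(),np.median(z[k]),r)
    for p in ([(342,293),(381,242),(298,197),(260,215),(342,243)] if n=="scene" else [(275,248),(247,210),(243,195),(379,303)]): print(p,w[p[1],p[0]])
E
```

```text
scene seed [0.585 0.212 0.102] [ 0.535 -0.36   0.013]
lid 6782 0.10293583323615774 ((590.9575805664062, 204.07107543945312), (304.96539306640625, 206.8018798828125), 80.8985595703125) [464.738  69.864 668.937  37.152 717.177 338.278 512.979 370.99 ]
book 1580 0.012117021543459838 ((538.3176879882812, -371.0157165527344), (142.49734497070312, 219.43568420410156), 0.7315413951873779)
(342, 293) [0.466 0.18  0.004]
(381, 242) [ 0.365 -0.026  0.003]
(298, 197) [ 0.658 -0.161  0.014]
(260, 215) [ 0.763 -0.051  0.031]
(342, 243) [0.486 0.034 0.054]
side seed [0.604 0.219 0.104] [ 0.54  -0.379  0.009]
lid 5168 0.1021570412382174 ((589.3267822265625, 205.99339294433594), (307.7430114746094, 205.2200164794922), 81.110107421875) [464.171  69.827 666.925  38.113 714.483 342.16  511.728 373.873]
book 8782 0.011305511796463386 ((536.7922973632812, -371.2958984375), (143.11842346191406, 205.92453002929688), 1.3603156805038452)
(275, 248) [0.489 0.035 0.052]
(247, 210) [ 0.474  0.285 -0.002]
(243, 195) [0.479 0.358 0.001]
(379, 303) [ 0.655 -0.173  0.016]
```

```bash
cat >> h.py <<'E'
np.set_printoptions(precision=3,suppress=True)
PSI=np.radians(-9.0); CX=np.array([np.cos(PSI),np.sin(PSI),0]);CY=np.array([-np.sin(PSI),np.cos(PSI),0]);EZ=np.array([0,0,1.])
C0=np.array([.590,.2055,0])
def ch(x,y,z): return C0+x*CX+y*CY+z*EZ   # chest -> world, m
def toch(p): d=np.asarray(p)-C0; return np.stack([d@CX,d@CY,d@EZ],-1)
def ori(a,yaw=PSI):  # tool points ahead(yaw) and down by a; y up/ahead
    f=np.array([np.cos(yaw),np.sin(yaw),0]);z=np.cos(a)*f-np.sin(a)*EZ;y=np.sin(a)*f+np.cos(a)*EZ
    return R.from_matrix(np.stack([np.cross(y,z),y,z],1))
def rows(wps,o=None):  # wps: list of (pos,Rotation): prints rows
    o=o or bot.get_obs();p0=np.array(o["eef_pos"]);r0=R.from_quat(o["tool_rot"])
    for p,r in wps:
        s=r0.inv().apply(np.array(p)-p0)/.25; t=(r0.inv()*r).as_rotvec()/.5
        print(np.round(s,3).tolist(),np.round(t,3).tolist())
def st(): 
    o=bot.get_obs();z=R.from_quat(o["tool_rot"]).as_matrix();print("t",round(o["clock"],2),"eef",o["eef_pos"],"chest",toch(o["eef_pos"]),"F",o["ft_force"],"q",o["joint_pos"],"w",o["grip_width"]);return o
E
python3 - <<'E'
from h import *
c=np.load("scene.npy",allow_pickle=True).item();w=cloud(c)
for n in("scene","side"):
    c=np.load(n+".npy",allow_pickle=True).item();t=toch(cloud(c));im=c["image"].astype(int)
    k=(t[...,0]<-.115)&(t[...,0]>-.165)&(abs(t[...,1])<.1)&(t[...,2]>.06)&(t[...,2]<.1)
    print("handle",k.sum(),t[k].mean(0),t[k].min(0),t[k].max(0))
    k=(t[...,0]<.05)&(t[...,0]>-.12)&(t[...,1]<-.162)&(t[...,1]>-.22)&(t[...,2]>.01)&(t[...,2]<.12)
    print("knob",k.sum(),t[k].mean(0),t[k].min(0),t[k].max(0))
    k=(abs(t[...,1])<.2)&(abs(t[...,0])<.09)&(abs(t[...,2]-.102)<.01);y=t[k][:,1];print("lid y",np.percentile(y,[0,1,5,95,99,100]))
    k=(abs(t[...,1])<.1)&(abs(t[...,0])<.12)&(abs(t[...,2]-.102)<.01);y=t[k][:,0];print("lid x",np.percentile(y,[0,1,5,95,99,100]))
    for s in (-.08,.08):
        q=(abs(t[...,1]-s)<.02)&(abs(t[...,0])<.12)&(abs(t[...,2]-.102)<.01);print(s,t[q][:,0].min(),t[q][:,0].max())
o=st()
T=(np.array([.28,.30,.26]),ori(.7))
print(R.from_quat(o["tool_rot"]).inv().__mul__(T[1]).as_rotvec()/.5)
rows([T])
E
```

```text
handle 169 [-0.133  0.004  0.087] [-0.141 -0.059  0.079] [-0.115  0.061  0.096]
knob 15 [-0.073 -0.186  0.054] [-0.079 -0.193  0.048] [-0.066 -0.18   0.058]
lid y [-0.154 -0.144 -0.129  0.14   0.149  0.151]
lid x [-0.118 -0.1   -0.092  0.093  0.101  0.105]
-0.08 -0.10021476072814388 0.10382038543550984
0.08 -0.10068195763531064 0.10469377824476457
handle 159 [-0.133 -0.006  0.086] [-0.143 -0.062  0.077] [-0.116  0.062  0.09 ]
knob 91 [-0.073 -0.183  0.05 ] [-0.083 -0.195  0.036] [-0.018 -0.162  0.073]
lid y [-0.153 -0.149 -0.146  0.128  0.145  0.154]
lid x [-0.103 -0.101 -0.093  0.091  0.099  0.102]
-0.08 -0.1032345951050586 0.10158127897390401
0.08 -0.10249581582562707 0.10093858443418541
t 0.15 eef [0.197 0.459 0.231] chest [-0.428  0.189  0.231] F [-0.045 -0.919  0.446] q [ 1.166  0.241  0.004  1.335 -0.     1.571] w 0.08541603740466004
[-1.477 -1.146  2.468]
[-0.557, -0.454, -0.117] [-1.477, -1.146, 2.468]
```

Emit:
drive_tool(slide=[[-0.08,-0.06,-0.02],[-0.15,-0.1,-0.04],[-0.22,-0.15,-0.06],[-0.28,-0.2,-0.08],[-0.32,-0.24,-0.1],[-0.36,-0.28,-0.1],[-0.4,-0.32,-0.1],[-0.4,-0.34,-0.1]], rotation=[[-0.07,-0.06,0.12],[-0.15,-0.11,0.25],[-0.22,-0.17,0.37],[-0.3,-0.23,0.49],[-0.37,-0.29,0.62],[-0.44,-0.34,0.74],[-0.52,-0.4,0.86],[-0.59,-0.46,0.99]], gripper=0.5)

```text
clock: 1.15
eef_pos: [0.2555, 0.3409, 0.2561]
tool_rot: [0.431, 0.883, 0.12, 0.141]
ft_force: [-1.2, 1.0, 0.5]
grip_width: 0.0428
grasp_force: 0.0
```

```bash
python3 - <<'E'
from h import *
o=st(); print(R.from_quat(o["tool_rot"]).as_matrix())
rows([(ch(-.25,0,.16),ori(.7))])
E
```

```text
t 1.15 eef [0.255 0.341 0.256] chest [-0.352  0.081  0.256] F [-1.229  1.025  0.52 ] q [ 1.128 -0.117 -0.378  1.066 -0.283  2.002] w 0.04278604074875251
[[-0.588  0.728  0.352]
 [ 0.796  0.599  0.09 ]
 [-0.145  0.333 -0.932]]
[-0.457, -0.103, 0.447] [-0.882, -0.683, 1.471]
```

Emit:
drive_tool(slide=[[-0.04,-0.01,0.03],[-0.08,-0.02,0.06],[-0.12,-0.03,0.1],[-0.16,-0.04,0.14],[-0.2,-0.05,0.18],[-0.24,-0.06,0.22],[-0.27,-0.06,0.24],[-0.3,-0.07,0.26]], rotation=[[-0.07,-0.06,0.12],[-0.15,-0.11,0.25],[-0.22,-0.17,0.37],[-0.3,-0.23,0.49],[-0.37,-0.29,0.62],[-0.44,-0.34,0.74],[-0.52,-0.4,0.86],[-0.59,-0.46,0.99]], gripper=0.4)

```text
clock: 2.15
eef_pos: [0.3097, 0.2774, 0.2004]
tool_rot: [0.619, 0.703, 0.228, 0.267]
ft_force: [0.1, -0.0, 0.2]
grip_width: 0.0345
grasp_force: 0.0
```

```bash
python3 - <<'E'
from h import *
o=st(); print(R.from_quat(o["tool_rot"]).as_matrix())
rows([(ch(-.22,0,.145),ori(.65))])
E
```

```text
t 2.15 eef [0.31  0.277 0.2  ] chest [-0.288  0.027  0.2  ] F [ 0.141 -0.004  0.181] q [ 1.196 -0.127 -0.695  0.705 -0.663  2.537] w 0.03448533741810539
[[-0.092  0.748  0.657]
 [ 0.991  0.131 -0.01 ]
 [-0.094  0.651 -0.754]]
[-0.151, 0.025, 0.334] [-0.391, -0.236, 0.478]
```

Emit:
drive_tool(slide=[[-0.02,0.0,0.04],[-0.04,0.01,0.08],[-0.06,0.01,0.13],[-0.08,0.02,0.17],[-0.1,0.02,0.21],[-0.12,0.02,0.25],[-0.14,0.02,0.29],[-0.15,0.025,0.33]], rotation=[[-0.05,-0.03,0.06],[-0.1,-0.06,0.12],[-0.15,-0.09,0.18],[-0.2,-0.12,0.24],[-0.25,-0.15,0.3],[-0.3,-0.18,0.36],[-0.35,-0.21,0.42],[-0.39,-0.235,0.48]], gripper=0.4)

```text
clock: 3.15
eef_pos: [0.372, 0.2404, 0.1456]
tool_rot: [0.681, 0.582, 0.288, 0.337]
ft_force: [0.2, 0.0, -0.2]
grip_width: 0.0343
grasp_force: 0.0
```

```bash
python3 - <<'E'
from h import *
o=st(); print(R.from_quat(o["tool_rot"]).as_matrix())
c=bot.camera("wrist");save(c,"w1.png");np.save("w1.npy",c,allow_pickle=True)
t=toch(cloud(c))
k=(t[...,0]<-.12)&(t[...,0]>-.165)&(abs(t[...,1])<.07)&(t[...,2]>.06)&(t[...,2]<.1)
if k.any(): print("handle",k.sum(),np.median(t[k],0),t[k].min(0),t[k].max(0))
r=ori(.65);z=r.as_matrix()[:,2]
rows([(ch(-.138,0,.083)+z*(.012-d),r) for d in(.03,0)])
E
```

```text
t 3.15 eef [0.372 0.24  0.146] chest [-0.221  0.     0.146] F [ 0.226  0.002 -0.221] q [ 1.122  0.064 -0.864  0.282 -0.866  2.681] w 0.03430074325847116
[[ 0.155  0.599  0.785]
 [ 0.988 -0.094 -0.124]
 [-0.     0.795 -0.606]]
handle 2864 [-0.14   0.009  0.086] [-0.144 -0.058  0.079] [-0.12   0.061  0.089]
[-0.0, 0.004, 0.34] [-0.004, 0.001, 0.002]
[-0.0, 0.004, 0.46] [-0.004, 0.001, 0.002]
```

View pics/w1.png

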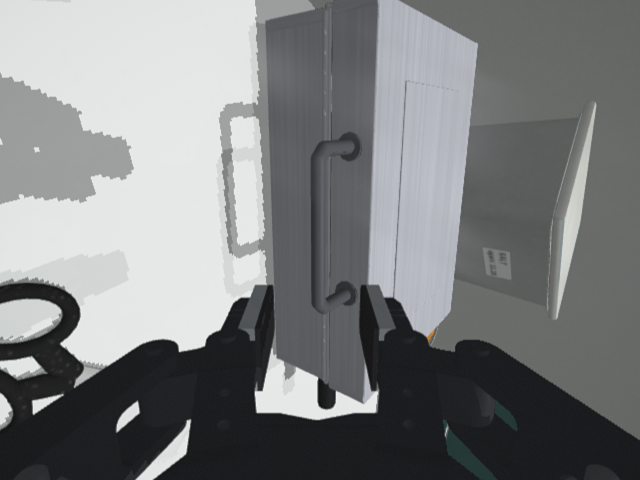

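The wrist view shows the handle bar at about (322,225), running between the two fingers (265 and 370), and the depth agrees with the predicted position. I advance and close.

Emit:
drive_tool(slide=[[0,0.0,0.08],[0,0,0.16],[0,0,0.23],[0,0,0.3],[0,0,0.36],[0,0,0.4],[0,0.004,0.44],[0,0.004,0.46]], rotation=[[0,0,0],[0,0,0],[0,0,0],[0,0,0],[0,0,0],[0,0,0],[0,0,0],[0,0,0]], gripper=0.4)

```text
clock: 4.2
eef_pos: [0.4632, 0.2265, 0.0769]
tool_rot: [0.681, 0.583, 0.288, 0.337]
ft_force: [0.2, 0.4, 0.2]
grip_width: 0.034
grasp_force: 0.0
```

Emit:
drive_tool(slide=[[0,0,0],[0,0,0],[0,0,0],[0,0,0],[0,0,0],[0,0,0],[0,0,0],[0,0,0]], rotation=[[0,0,0],[0,0,0],[0,0,0],[0,0,0],[0,0,0],[0,0,0],[0,0,0],[0,0,0]], gripper=0)

```text
clock: 5.2
eef_pos: [0.4627, 0.2265, 0.0771]
tool_rot: [0.681, 0.583, 0.288, 0.337]
ft_force: [-5.8, 0.1, 2.8]
grip_width: 0.0079
grasp_force: 58.9
```

```bash
cat >> h.py <<'E'
def rot(v,th): # lift about hinge (vector in world)
    return R.from_rotvec(CY*th).apply(v)   # +y rotation takes -x to +z
def arc(th0,ths,da):  # lid angles rel. now; tool pitch follows by da(th)
    o=bot.get_obs();H=ch(.104,0,.066);p=np.array(o["eef_pos"]);r0=R.from_quat(o["tool_rot"]);z0=r0.as_matrix()[:,2]
    b=ch(.104,0,.066)-0; 
    phi=np.arctan2(.017,.242)
    hp=lambda t: ch(.104-.2426*np.cos(phi+t),0,.066+.2426*np.sin(phi+t))
    off=r0.inv().apply(p-hp(th0)); print("bar->tcp in tool",off)
    out=[]
    for t in ths:
        r=R.from_rotvec(CY*da(t))*r0; out.append((hp(t)+r.apply(off),r))
    rows(out,o)
E
python3 - <<'E'
from h import *
o=st();print(o["grasp_force"])
arc(0,np.linspace(0.05,.4,8),lambda t:.7*t)
E
```

```text
t 5.2 eef [0.463 0.227 0.077] chest [-0.129  0.001  0.077] F [-5.819  0.106  2.799] q [ 0.866  0.308 -0.919 -0.257 -0.745  2.351] w 0.00793127038873897
58.86772155761719
bar->tcp in tool [0.001 0.001 0.011]
[-0.0, 0.04, -0.026] [0.07, 0.0, 0.0]
[-0.0, 0.081, -0.049] [0.14, 0.0, 0.0]
[-0.0, 0.123, -0.071] [0.21, 0.0, 0.0]
[-0.0, 0.166, -0.09] [0.28, 0.0, 0.0]
[-0.0, 0.21, -0.107] [0.35, 0.001, 0.001]
[-0.0, 0.254, -0.122] [0.42, 0.001, 0.001]
[-0.0, 0.3, -0.134] [0.49, 0.001, 0.001]
[-0.0, 0.346, -0.145] [0.56, 0.001, 0.001]
```

Emit:
drive_tool(slide=[[0,0.04,-0.026],[0,0.081,-0.049],[0,0.123,-0.071],[0,0.166,-0.09],[0,0.21,-0.107],[0,0.254,-0.122],[0,0.3,-0.134],[0,0.346,-0.145]], rotation=[[0.07,0,0],[0.14,0,0],[0.21,0,0],[0.28,0,0],[0.35,0,0],[0.42,0,0],[0.49,0,0],[0.56,0,0]])

```text
clock: 6.2
eef_pos: [0.4851, 0.223, 0.1662]
tool_rot: [0.721, 0.618, 0.202, 0.237]
ft_force: [5.2, 2.1, -9.1]
grip_width: 0.0074
grasp_force: 59.8
```

```bash
python3 - <<'E'
from h import *
o=st();print(o["grasp_force"])
p=toch(o["eef_pos"]);print("z pitch",R.from_quat(o["tool_rot"]).as_matrix()[:,2])
arc(.4,np.linspace(.45,.8,8),lambda t:.7*(t-.4))
E
```

```text
t 6.2 eef [0.485 0.223 0.166] chest [-0.106  0.001  0.166] F [ 5.157  2.1   -9.072] q [ 0.684  0.073 -0.578  0.463 -0.455  2.3  ] w 0.007416703575269361
59.760984778404236
z pitch [ 0.585 -0.091 -0.806]
bar->tcp in tool [ 0.001 -0.001  0.011]
[-0.0, 0.042, -0.021] [0.07, 0.0, 0.0]
[-0.0, 0.086, -0.04] [0.14, 0.0, 0.0]
[-0.0, 0.13, -0.056] [0.21, 0.001, 0.0]
[-0.0, 0.175, -0.071] [0.28, 0.001, 0.0]
[-0.001, 0.22, -0.083] [0.35, 0.001, 0.001]
[-0.001, 0.266, -0.092] [0.42, 0.001, 0.001]
[-0.001, 0.313, -0.1] [0.49, 0.001, 0.001]
[-0.001, 0.36, -0.105] [0.56, 0.002, 0.001]
```

Emit:
drive_tool(slide=[[0,0.042,-0.021],[0,0.086,-0.04],[0,0.13,-0.056],[0,0.175,-0.071],[0,0.22,-0.083],[0,0.266,-0.092],[0,0.313,-0.1],[0,0.36,-0.105]], rotation=[[0.07,0,0],[0.14,0,0],[0.21,0,0],[0.28,0,0],[0.35,0,0],[0.42,0,0],[0.49,0,0],[0.56,0,0]])

```text
clock: 7.2
eef_pos: [0.5403, 0.2144, 0.2408]
tool_rot: [0.748, 0.641, 0.114, 0.133]
ft_force: [-2.9, 3.8, -4.6]
grip_width: 0.0074
grasp_force: 59.8
```

```bash
python3 - <<'E'
from h import *
o=st();print(o["grasp_force"])
arc(.8,np.linspace(.85,1.15,8),lambda t:.4*(t-.8))
E
```

```text
t 7.2 eef [0.54  0.214 0.241] chest [-0.051  0.001  0.241] F [-2.938  3.752 -4.635] q [ 0.486  0.179 -0.108  0.998 -0.208  2.18 ] w 0.007409927410141846
59.81092929840088
bar->tcp in tool [ 0.001 -0.002  0.011]
[-0.0, 0.045, -0.016] [0.04, 0.0, 0.0]
[-0.0, 0.084, -0.027] [0.074, 0.0, 0.0]
[-0.0, 0.124, -0.037] [0.109, 0.0, 0.0]
[-0.001, 0.164, -0.045] [0.143, 0.0, 0.0]
[-0.001, 0.205, -0.051] [0.177, 0.001, 0.0]
[-0.001, 0.245, -0.056] [0.211, 0.001, 0.0]
[-0.001, 0.286, -0.059] [0.246, 0.001, 0.0]
[-0.001, 0.327, -0.06] [0.28, 0.001, 0.0]
```

Emit:
drive_tool(slide=[[0,0.045,-0.016],[0,0.084,-0.027],[0,0.124,-0.037],[0,0.164,-0.045],[0,0.205,-0.051],[0,0.245,-0.056],[0,0.286,-0.059],[0,0.327,-0.06]], rotation=[[0.04,0,0],[0.074,0,0],[0.109,0,0],[0.143,0,0],[0.177,0,0],[0.211,0,0],[0.246,0,0],[0.28,0,0]])

```text
clock: 8.2
eef_pos: [0.6109, 0.2034, 0.2849]
tool_rot: [0.755, 0.647, 0.069, 0.081]
ft_force: [-5.8, 0.8, 1.7]
grip_width: 0.0073
grasp_force: 59.1
```

```bash
python3 - <<'E'
from h import *
o=st();print(o["grasp_force"])
c=bot.camera("side");save(c,"s1.png");np.save("s1.npy",c,allow_pickle=True)
t=toch(cloud(c));im=c["image"].astype(int)
k=(t[...,0]<.1)&(t[...,0]>-.1)&(t[...,1]<-.162)&(t[...,1]>-.22)&(t[...,2]>.03)&(t[...,2]<.16)
print("knob",k.sum(),np.median(t[k],0),t[k].min(0),t[k].max(0))
dk=k&(im.sum(-1)<150)
if dk.any(): print("dark",dk.sum(),np.median(t[dk],0),t[dk].min(0),t[dk].max(0))
E
```

```text
t 8.2 eef [0.611 0.203 0.285] chest [0.021 0.001 0.285] F [-5.83   0.761  1.677] q [ 0.372  0.368  0.298  1.314 -0.107  2.087] w 0.007288248287582499
59.13010239601135
knob 96 [ 0.024 -0.187  0.117] [ 0.016 -0.196  0.103] [ 0.033 -0.163  0.122]
dark 80 [ 0.025 -0.188  0.118] [ 0.016 -0.196  0.103] [ 0.033 -0.167  0.122]
```

View pics/s1.png

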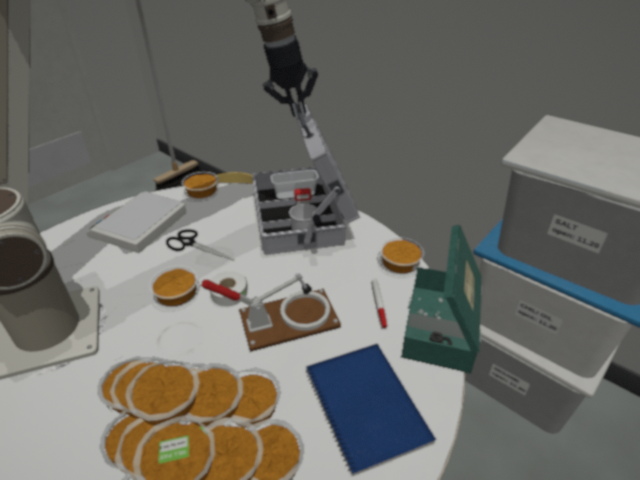

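Side view: the lid is up, with the knob at about (312,240), chest frame (25, -182, 113) mm, just in front of locked. The stamp's red head shows in the middle bay at (303,193), the tub is at the back and the beaker in front. I release the handle and back off.

Emit:
drive_tool(slide=[[0,0,0],[0,0,0],[0,0,0],[0,0,-0.05],[0,0,-0.12],[0,0,-0.2],[0,0,-0.28],[0,0,-0.35]], rotation=[[0,0,0],[0,0,0],[0,0,0],[0,0,0],[0,0,0],[0,0,0],[0,0,0],[0,0,0]], gripper=0.35)

```text
clock: 9.25
eef_pos: [0.5938, 0.2062, 0.3731]
tool_rot: [0.755, 0.646, 0.072, 0.083]
ft_force: [-0.5, -0.0, 0.1]
grip_width: 0.0299
grasp_force: 0.0
```

```bash
python3 - <<'E'
from h import *
o=st()
c=bot.camera("side")
t=toch(cloud(c));im=c["image"].astype(int)
k=(t[...,0]<.1)&(t[...,0]>-.1)&(t[...,1]<-.162)&(t[...,1]>-.22)&(t[...,2]>.03)&(t[...,2]<.16)
print("knob",k.sum(),np.median(t[k],0),t[k].min(0),t[k].max(0))
rows([(ch(-.07,-.10,.30),ori(1.15)),(ch(-.07,-.184,.22),ori(1.15)),(ch(-.04,-.184,.088),ori(1.15))])
E
```

```text
t 9.25 eef [0.594 0.206 0.373] chest [0.004 0.001 0.373] F [-0.508 -0.046  0.12 ] q [ 0.389  0.341  0.482  1.522 -0.113  2.104] w 0.029910996903476823
knob 94 [ 0.026 -0.186  0.117] [ 0.018 -0.196  0.106] [ 0.035 -0.163  0.122]
[-0.407, -0.356, 0.229] [-0.392, -0.008, 0.002]
[-0.744, -0.428, 0.539] [-0.392, -0.008, 0.002]
[-0.746, -0.429, 1.081] [-0.392, -0.008, 0.002]
```

Emit:
drive_tool(slide=[[-0.08,-0.1,0.0],[-0.18,-0.2,0.06],[-0.3,-0.3,0.15],[-0.42,-0.36,0.24],[-0.54,-0.4,0.33],[-0.63,-0.42,0.42],[-0.7,-0.43,0.49],[-0.744,-0.43,0.54]], rotation=[[-0.05,0,0],[-0.1,0,0],[-0.15,0,0],[-0.2,0,0],[-0.25,0,0],[-0.3,0,0],[-0.35,0,0],[-0.39,-0.008,0]], gripper=0)

```text
clock: 10.3
eef_pos: [0.4897, 0.0331, 0.2153]
tool_rot: [0.744, 0.636, 0.132, 0.158]
ft_force: [0.5, 0.2, 0.8]
grip_width: -0.0004
grasp_force: 0.0
```

```bash
python3 - <<'E'
from h import *
o=st()
r=ori(1.15)
rows([(ch(-.05,-.184,.15),r),(ch(-.025,-.184,.09),r),(ch(.0,-.184,.09),r)])
E
```

```text
t 10.3 eef [0.49  0.033 0.215] chest [-0.072 -0.186  0.215] F [0.522 0.222 0.809] q [ 0.144 -0.06  -0.464  0.77  -0.123  1.846] w -0.00044196439183032506
[0.009, -0.024, 0.275] [-0.012, 0.008, 0.003]
[0.01, -0.029, 0.535] [-0.012, 0.008, 0.003]
[0.01, 0.062, 0.575] [-0.012, 0.008, 0.003]
```

Emit:
drive_tool(slide=[[0.005,-0.01,0.12],[0.009,-0.02,0.24],[0.01,-0.026,0.36],[0.01,-0.029,0.46],[0.01,-0.029,0.535],[0.01,0.0,0.548],[0.01,0.03,0.561],[0.01,0.062,0.575]], rotation=[[0,0,0],[0,0,0],[-0.01,0.008,0],[-0.01,0.008,0],[-0.01,0.008,0],[-0.01,0.008,0],[-0.01,0.008,0],[-0.01,0.008,0]], gripper=0)

```text
clock: 11.3
eef_pos: [0.5634, 0.0248, 0.0918]
tool_rot: [0.743, 0.636, 0.136, 0.159]
ft_force: [-0.2, 0.9, 0.4]
grip_width: -0.0002
grasp_force: 0.0
```

```bash
cat > knob.py <<'E'
from h import *
o=st()
c=bot.camera("side");np.save("k.npy",c,allow_pickle=True)
t=toch(cloud(c));im=c["image"].astype(int)
k=(t[...,0]<.1)&(t[...,0]>-.1)&(t[...,1]<-.162)&(t[...,1]>-.2)&(t[...,2]>.03)&(t[...,2]<.16)
print("knob",k.sum(),np.median(t[k],0),t[k].min(0),t[k].max(0))
r=ori(1.15)
rows([(ch(x,-.184,z),r) for x,z in((.01,.088),(.02,.086),(.03,.083))])
E
python3 knob.py
```

```text
t 11.3 eef [0.563 0.025 0.092] chest [ 0.002 -0.183  0.092] F [-0.166  0.869  0.362] q [ 0.099  0.224 -0.522  0.415 -0.103  1.804] w -0.00019096229692938058
knob 776 [-0.021 -0.192  0.136] [-0.092 -0.2    0.091] [ 0.055 -0.162  0.16 ]
[-0.006, 0.017, 0.026] [0.005, -0.003, 0.003]
[-0.006, 0.051, 0.05] [0.005, -0.003, 0.003]
[-0.006, 0.082, 0.077] [0.005, -0.003, 0.003]
```

Now the push, in slow rows.

Emit:
drive_tool(slide=[[-0.006,0.01,0.015],[-0.006,0.02,0.026],[-0.006,0.03,0.036],[-0.006,0.04,0.046],[-0.006,0.051,0.055],[-0.006,0.061,0.064],[-0.006,0.07,0.07],[-0.006,0.08,0.077]], rotation=[[0,0,0],[0,0,0],[0,0,0],[0,0,0],[0,0,0],[0,0,0],[0,0,0],[0,0,0]], gripper=0)

```text
clock: 12.35
eef_pos: [0.5854, 0.0195, 0.0791]
tool_rot: [0.743, 0.637, 0.134, 0.156]
ft_force: [-5.1, 1.0, -3.5]
grip_width: -0.0002
grasp_force: 3.2
```

```bash
python3 knob.py
```

```text
t 12.35 eef [0.585 0.02  0.079] chest [ 0.025 -0.184  0.079] F [-5.086  1.047 -3.475] q [ 0.082  0.283 -0.479  0.406 -0.095  1.788] w -0.00015928723460585827
knob 823 [-0.001 -0.194  0.127] [-0.069 -0.2    0.08 ] [ 0.043 -0.165  0.16 ]
[0.002, -0.039, -0.057] [-0.013, -0.001, 0.005]
[0.002, -0.006, -0.034] [-0.013, -0.001, 0.005]
[0.002, 0.026, -0.006] [-0.013, -0.001, 0.005]
```

Emit:
drive_tool(slide=[[0,0.006,0.002],[0,0.012,0.004],[0,0.018,0.006],[0,0.024,0.008],[0,0.03,0.01],[0,0.036,0.012],[0,0.036,0.012],[0,0.036,0.012]], rotation=[[0,0,0],[0,0,0],[0,0,0],[0,0,0],[0,0,0],[0,0,0],[0,0,0],[0,0,0]])

```text
clock: 13.4
eef_pos: [0.5906, 0.0186, 0.0764]
tool_rot: [0.743, 0.638, 0.131, 0.153]
ft_force: [-7.8, 3.1, -8.9]
grip_width: -0.0002
grasp_force: 5.4
```

```bash
python3 knob.py; python3 - <<'E'
from h import *
c=np.load("k.npy",allow_pickle=True).item();cv2.imwrite("pics/k1.png",cv2.resize(c["image"][90:290,220:420,::-1],None,fx=3,fy=3))
E
```

```text
t 13.4 eef [0.591 0.019 0.076] chest [ 0.03  -0.185  0.076] F [-7.822  3.056 -8.9  ] q [ 0.078  0.298 -0.46   0.418 -0.091  1.784] w -0.0002479216315707887
knob 841 [ 0.005 -0.194  0.127] [-0.063 -0.2    0.077] [ 0.047 -0.168  0.16 ]
[0.002, -0.055, -0.074] [-0.031, -0.001, 0.008]
[0.002, -0.021, -0.051] [-0.031, -0.001, 0.008]
[0.002, 0.011, -0.024] [-0.031, -0.001, 0.008]
```

View pics/k1.png

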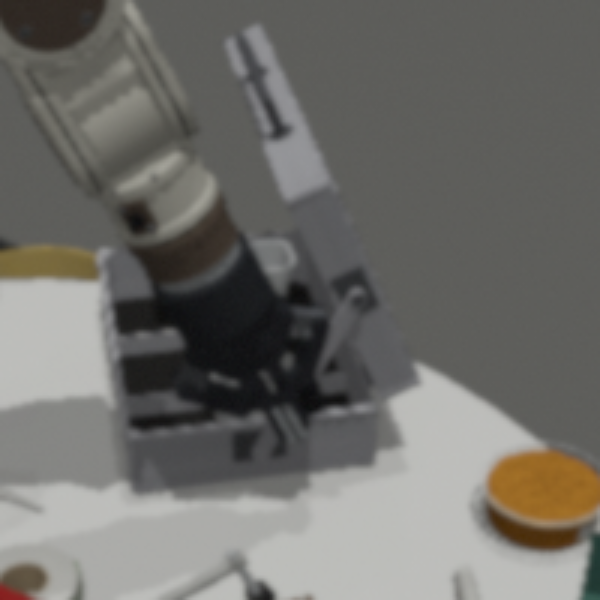

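The crop shows the fingers at the knob (about (290,370)) with the lid up at the back, but the gripper hides the knob itself. I back off to check.

Emit:
drive_tool(slide=[[0,-0.03,-0.015],[0,-0.08,-0.04],[0,-0.14,-0.07],[0,-0.22,-0.12],[0,-0.28,-0.18],[0,-0.32,-0.24],[0,-0.35,-0.3],[0,-0.37,-0.36]], rotation=[[0,0,0],[0,0,0],[0,0,0],[0,0,0],[0,0,0],[0,0,0],[0,0,0],[0,0,0]])

```text
clock: 14.45
eef_pos: [0.4778, 0.0366, 0.1286]
tool_rot: [0.743, 0.636, 0.137, 0.159]
ft_force: [-0.3, -0.1, 0.5]
grip_width: 0.0001
grasp_force: 0.0
```

```bash
sed -i 's/>-.1)&(t\[...,1\]<-.162/>-.0)\&(t[...,1]<-.162/' knob.py; python3 knob.py;python3 - <<'E'
from h import *
c=np.load("k.npy",allow_pickle=True).item();cv2.imwrite("pics/k2.png",cv2.resize(c["image"][90:290,220:420,::-1],None,fx=3,fy=3))
E
```

```text
t 14.45 eef [0.478 0.037 0.129] chest [-0.084 -0.184  0.129] F [-0.327 -0.114  0.484] q [ 0.156  0.012 -0.654  0.499 -0.125  1.856] w 9.584708503833302e-05
knob 92 [ 0.039 -0.186  0.112] [ 0.03  -0.199  0.099] [ 0.048 -0.163  0.117]
[-0.0, 0.276, 0.308] [0.008, -0.004, 0.003]
[-0.0, 0.309, 0.332] [0.008, -0.004, 0.003]
[-0.0, 0.341, 0.359] [0.008, -0.004, 0.003]
```

View pics/k2.png

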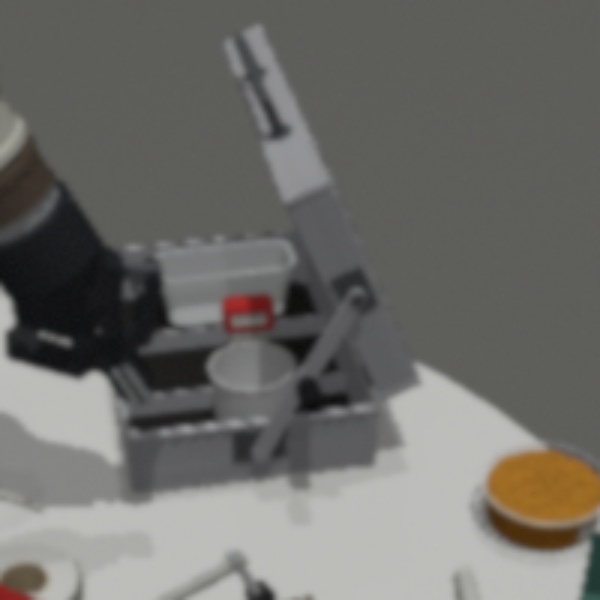

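The crop shows the stay's links nearly in line, with the knob at about (310,385). It sits 5–7 mm short of locked, so I push again with the fingertips straight along the knob's path (pitch 0.6).

```bash
python3 - <<'E'
from h import *
r=ori(.6);z=r.as_matrix()[:,2]
L=ch(.038,-.182,.108)
rows([(L-z*d,r) for d in(.06,.03,.015,.0,-.008)])
E
```

```text
[0.008, 0.286, 0.076] [-1.092, -0.005, 0.002]
[0.008, 0.349, 0.179] [-1.092, -0.005, 0.002]
[0.008, 0.38, 0.23] [-1.092, -0.005, 0.002]
[0.008, 0.411, 0.281] [-1.092, -0.005, 0.002]
[0.008, 0.428, 0.309] [-1.092, -0.005, 0.002]
```

Emit:
drive_tool(slide=[[0,0.03,0],[0,0.07,0],[0,0.11,0.01],[0,0.15,0.02],[0,0.19,0.03],[0.004,0.23,0.05],[0.008,0.26,0.06],[0.008,0.286,0.076]], rotation=[[-0.12,0,0],[-0.25,0,0],[-0.38,0,0],[-0.5,0,0],[-0.63,0,0],[-0.75,0,0],[-0.88,0,0],[-1,0,0]])

```text
clock: 15.5
eef_pos: [0.5511, 0.0273, 0.1405]
tool_rot: [0.68, 0.581, 0.291, 0.339]
ft_force: [-0.7, 0.5, 0.2]
grip_width: 0.0002
grasp_force: 0.0
```

```bash
python3 - <<'E'
from h import *
st()
r=ori(.63);z=r.as_matrix()[:,2]
L=ch(.038,-.182,.108)
rows([(L-z*d,r) for d in(.03,.015,.0,-.008)])
E
```

```text
t 15.5 eef [0.551 0.027 0.14 ] chest [-0.011 -0.182  0.14 ] F [-0.691  0.482  0.243] q [ 0.204  0.108 -0.989 -0.421 -0.284  1.794] w 0.0001583672352871126
[-0.0, 0.011, 0.113] [-0.03, -0.005, -0.0]
[-0.0, 0.012, 0.173] [-0.03, -0.005, -0.0]
[-0.0, 0.013, 0.233] [-0.03, -0.005, -0.0]
[-0.0, 0.013, 0.265] [-0.03, -0.005, -0.0]
```

Emit:
drive_tool(slide=[[0,0.005,0.06],[0,0.01,0.113],[0,0.012,0.15],[0,0.012,0.18],[0,0.012,0.205],[0,0.012,0.225],[0,0.012,0.245],[0,0.012,0.265]], rotation=[[0,0,0],[0,0,0],[0,0,0],[0,0,0],[0,0,0],[0,0,0],[0,0,0],[0,0,0]])

```text
clock: 16.5
eef_pos: [0.601, 0.019, 0.104]
tool_rot: [0.68, 0.582, 0.291, 0.339]
ft_force: [-82.8, 10.7, 77.2]
grip_width: 0.0001
grasp_force: 57.0
```

```bash
python3 - <<'E'
from h import *
st()
E
```

```text
t 16.5 eef [0.601 0.019 0.104] chest [ 0.04  -0.183  0.104] F [-82.803  10.75   77.239] q [ 0.154  0.292 -0.922 -0.546 -0.245  1.761] w 0.00013399952101848128
```

Firmly against the stop, with too much force. I back off at once.

Emit:
drive_tool(slide=[[0,0,-0.05],[0,0,-0.1],[0,0,-0.15],[0,0,-0.2],[0,0,-0.25],[0,0,-0.3],[0,0,-0.35],[0,0,-0.4]], rotation=[[0,0,0],[0,0,0],[0,0,0],[0,0,0],[0,0,0],[0,0,0],[0,0,0],[0,0,0]])

```text
clock: 17.5
eef_pos: [0.5245, 0.0311, 0.1613]
tool_rot: [0.681, 0.583, 0.288, 0.337]
ft_force: [0.2, -0.5, -0.1]
grip_width: -0.0002
grasp_force: 0.0
```

```bash
python3 knob.py; python3 - <<'E'
from h import *
c=np.load("k.npy",allow_pickle=True).item();t=toch(cloud(c));im=c["image"].astype(int)
m=(im[...,0]>130)&(im[...,1]<70)&(im[...,2]<70)&(abs(t[...,0])<.1)&(abs(t[...,1])<.145)&(t[...,2]>.03)&(t[...,2]<.1)
print("red side",m.sum(),np.median(t[m],0),t[m].min(0),t[m].max(0))
c=bot.camera("scene");t=toch(cloud(c));im=c["image"].astype(int)
m=(im[...,0]>130)&(im[...,1]<70)&(im[...,2]<70)&(abs(t[...,0])<.1)&(abs(t[...,1])<.145)&(t[...,2]>.03)&(t[...,2]<.1)
if m.any(): print("red scene",m.sum(),np.median(t[m],0),t[m].min(0),t[m].max(0))
E
```

```text
t 17.5 eef [0.525 0.031 0.161] chest [-0.037 -0.183  0.161] F [ 0.224 -0.482 -0.052] q [ 0.235 -0.007 -1.003 -0.306 -0.307  1.815] w -0.00020302082939192622
knob 91 [ 0.044 -0.187  0.108] [ 0.037 -0.195  0.096] [ 0.055 -0.163  0.113]
[-0.006, -0.118, 0.332] [0.997, -0.003, 0.004]
[-0.006, -0.1, 0.368] [0.997, -0.003, 0.004]
[-0.006, -0.085, 0.408] [0.997, -0.003, 0.004]
red side 36 [ 0.01  -0.003  0.082] [ 0.    -0.008  0.076] [0.019 0.009 0.087]
red scene 41 [0.01  0.003 0.084] [-0.    -0.007  0.078] [0.022 0.014 0.09 ]
```

The knob is now centred at x=46, z=104 mm, so it is locked. The stamp's red head is at chest (10, ~2, 84) mm. I move above it and turn the wrist so that the fingers close along the chest's y.

```bash
cat >> h.py <<'E'
def ori2(a,yaw=PSI,tw=0): return R.from_rotvec(EZ*tw)*ori(a,yaw)*R.from_rotvec([0,0,-np.pi/2])
E
python3 - <<'E'
from h import *
o=st();r=ori2(1.2);z=r.as_matrix()[:,2]
rows([(ch(.01,0,.084)-z*.13,r)])
E
```

```text
t 17.6 eef [0.525 0.031 0.162] chest [-0.037 -0.182  0.162] F [-0.895 -0.065  0.824] q [ 0.235 -0.008 -1.004 -0.307 -0.306  1.814] w 3.4289553131691075e-05
[0.729, 0.14, -0.103] [0.863, 0.858, -3.051]
```

Emit:
drive_tool(slide=[[0,0.02,-0.06],[0,0.06,-0.12],[0.02,0.1,-0.18],[0.06,0.13,-0.22],[0.1,0.16,-0.24],[0.15,0.18,-0.25],[0.2,0.2,-0.25],[0.25,0.21,-0.25]], rotation=[[0.03,0.03,-0.12],[0.07,0.07,-0.24],[0.1,0.1,-0.36],[0.14,0.14,-0.5],[0.17,0.17,-0.62],[0.21,0.21,-0.74],[0.24,0.24,-0.86],[0.28,0.28,-0.99]], gripper=0.7)

```text
clock: 18.6
eef_pos: [0.5173, 0.096, 0.2407]
tool_rot: [0.517, 0.773, 0.202, 0.308]
ft_force: [0.0, 0.1, -0.2]
grip_width: 0.0601
grasp_force: 0.0
```

```bash
python3 - <<'E'
from h import *
o=st();r=ori2(1.2);z=r.as_matrix()[:,2]
rows([(ch(.01,0,.084)-z*.13,r)])
E
```

```text
t 18.6 eef [0.517 0.096 0.241] chest [-0.055 -0.12   0.241] F [ 0.008  0.084 -0.166] q [ 0.306 -0.175 -0.7    0.316 -0.214  1.403] w 0.06014205997639563
[0.424, 0.185, 0.199] [0.582, 0.576, -2.057]
```

Emit:
drive_tool(slide=[[0.03,0.01,0],[0.07,0.02,0],[0.11,0.04,0.01],[0.15,0.06,0.02],[0.19,0.08,0.03],[0.23,0.1,0.05],[0.27,0.12,0.07],[0.3,0.13,0.09]], rotation=[[0.03,0.03,-0.12],[0.07,0.07,-0.24],[0.1,0.1,-0.36],[0.14,0.14,-0.5],[0.17,0.17,-0.62],[0.21,0.21,-0.74],[0.24,0.24,-0.86],[0.28,0.28,-0.99]])

```text
clock: 19.6
eef_pos: [0.5341, 0.1777, 0.2242]
tool_rot: [0.317, 0.907, 0.102, 0.257]
ft_force: [-0.3, -0.7, -0.1]
grip_width: 0.06
grasp_force: 0.0
```

```bash
python3 - <<'E'
from h import *
o=st();r=ori2(1.2);z=r.as_matrix()[:,2]
rows([(ch(.01,0,.084)-z*.1,r)])
E
```

```text
t 19.6 eef [0.534 0.178 0.224] chest [-0.051 -0.036  0.224] F [-0.298 -0.718 -0.132] q [ 0.43   0.009 -0.447  0.589 -0.203  1.047] w 0.06004070188027508
[0.076, 0.097, 0.226] [0.302, 0.295, -1.066]
```

Emit:
drive_tool(slide=[[0.01,0.01,0.02],[0.02,0.02,0.05],[0.03,0.04,0.08],[0.04,0.05,0.11],[0.05,0.06,0.14],[0.06,0.07,0.16],[0.07,0.085,0.18],[0.076,0.097,0.2]], rotation=[[0.03,0.03,-0.12],[0.07,0.07,-0.24],[0.1,0.1,-0.36],[0.14,0.14,-0.5],[0.17,0.17,-0.62],[0.21,0.21,-0.74],[0.24,0.24,-0.86],[0.28,0.28,-1]])

```text
clock: 20.6
eef_pos: [0.5607, 0.2091, 0.1824]
tool_rot: [0.092, 0.978, -0.006, 0.188]
ft_force: [0.5, -0.3, 0.4]
grip_width: 0.0602
grasp_force: 0.0
```

```bash
python3 - <<'E'
from h import *
o=st()
c=bot.camera("wrist");save(c,"w2.png");t=toch(cloud(c));im=c["image"].astype(int)
m=(im[...,0]>110)&(im[...,1]<80)&(im[...,2]<80)&(abs(t[...,0])<.1)&(abs(t[...,1])<.145)&(t[...,2]>.03)&(t[...,2]<.1)
if m.any():
    print("red",m.sum(),np.median(t[m],0),t[m].min(0),t[m].max(0))
    k=m&(t[...,2]>.078);r=cv2.minAreaRect((t[k][:,:2]*1000).astype(np.float32));print(r,np.median(t[k][:,2]))
r=ori2(1.2);z=r.as_matrix()[:,2]
rows([(ch(.01,0,.084)-z*.05,r)])
E
```

```text
t 20.6 eef [0.561 0.209 0.182] chest [-0.03  -0.001  0.182] F [ 0.473 -0.331  0.425] q [ 0.461  0.23  -0.212  0.808 -0.207  0.616] w 0.06021476308506303
red 1458 [0.013 0.004 0.082] [-0.002 -0.006  0.067] [0.039 0.015 0.084]
((18.542984008789062, 4.9078898429870605), (41.15752029418945, 20.648090362548828), 0.07582705467939377) 0.08226735607809293
[-0.001, -0.002, 0.223] [0.023, 0.016, -0.063]
```

View pics/w2.png

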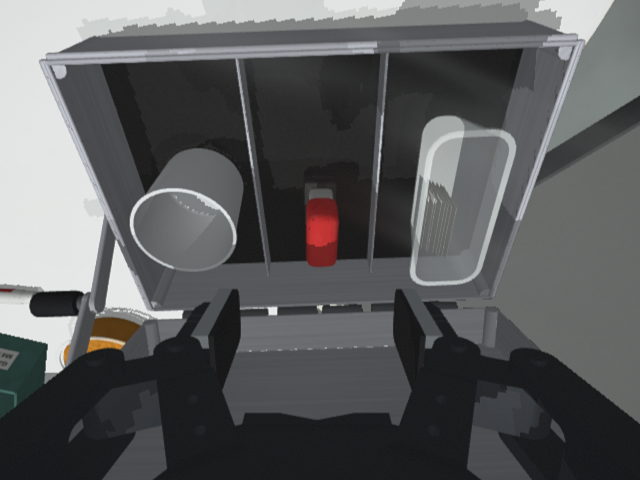

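The wrist view shows the stamp's red head at (321,230), squarely aligned between the fingers. The beaker is at left (188,210) and the tub at right (465,205). The head's centre is at chest (18.5, 4.5) mm.

```bash
python3 - <<'E'
from h import *
r=ori2(1.2);z=r.as_matrix()[:,2]; G=ch(.0185,.0045,.069)
rows([(G+z*(.019-d),r) for d in (.06,.03,0)])
E
```

```text
[-0.009, 0.015, 0.327] [0.023, 0.016, -0.063]
[-0.009, 0.014, 0.447] [0.023, 0.016, -0.063]
[-0.008, 0.013, 0.567] [0.023, 0.016, -0.063]
```

Emit:
drive_tool(slide=[[0,0,0.1],[-0.005,0.01,0.2],[-0.009,0.015,0.28],[-0.009,0.015,0.36],[-0.009,0.014,0.43],[-0.009,0.014,0.49],[-0.008,0.013,0.54],[-0.008,0.013,0.567]], rotation=[[0.01,0.01,-0.03],[0.02,0.016,-0.06],[0.023,0.016,-0.063],[0.023,0.016,-0.063],[0.023,0.016,-0.063],[0.023,0.016,-0.063],[0.023,0.016,-0.063],[0.023,0.016,-0.063]], gripper=0.55)

```text
clock: 21.65
eef_pos: [0.615, 0.2052, 0.0518]
tool_rot: [0.079, 0.98, -0.014, 0.184]
ft_force: [0.5, -0.1, -0.1]
grip_width: 0.0468
grasp_force: 0.0
```

Emit:
drive_tool(slide=[[0,0,0],[0,0,0],[0,0,0],[0,0,0],[0,0,0],[0,0,0],[0,0,0],[0,0,0]], rotation=[[0,0,0],[0,0,0],[0,0,0],[0,0,0],[0,0,0],[0,0,0],[0,0,0],[0,0,0]], gripper=0)

```text
clock: 22.65
eef_pos: [0.6151, 0.2055, 0.0529]
tool_rot: [0.079, 0.98, -0.014, 0.185]
ft_force: [-1.6, 0.2, 4.3]
grip_width: 0.0209
grasp_force: 60.9
```

```bash
python3 - <<'E'
from h import *
o=st();print(o["grasp_force"]);r=R.from_quat(o["tool_rot"]);p=np.array(o["eef_pos"])
rows([(p+EZ*.06-CX*.02,r),(p+EZ*.16-CX*.06,r)])
E
```

```text
t 22.65 eef [0.615 0.205 0.053] chest [0.025 0.004 0.053] F [-1.61   0.21   4.278] q [ 0.414  0.462 -0.252  0.539 -0.197  0.543] w 0.020894854632398326
60.90995404869318
[-0.013, 0.0, -0.253] [0.0, 0.0, 0.0]
[-0.009, 0.001, -0.683] [0.0, 0.0, 0.0]
```

Emit:
drive_tool(slide=[[-0.003,0,-0.04],[-0.008,0,-0.12],[-0.013,0,-0.22],[-0.012,0,-0.32],[-0.011,0,-0.42],[-0.01,0,-0.52],[-0.01,0,-0.61],[-0.009,0,-0.683]], rotation=[[0,0,0],[0,0,0],[0,0,0],[0,0,0],[0,0,0],[0,0,0],[0,0,0],[0,0,0]])

```text
clock: 23.65
eef_pos: [0.5555, 0.2147, 0.2138]
tool_rot: [0.079, 0.979, -0.014, 0.185]
ft_force: [0.3, -0.1, -1.2]
grip_width: 0.0205
grasp_force: 60.4
```

```bash
python3 - <<'E'
from h import *
o=st();print(o["grasp_force"])
# carry: yaw toward book about world z; stamp stays upright
G0=np.array([.52,-.35,0]); 
yaw=PSI-.5
for y,tgt in ((PSI-.25,[.50,.02,.26]),(PSI-.5,[.47,-.2,.24])):
    print(y); rows([(np.array(tgt),ori2(1.2,y))])
w=cloud(np.load("side.npy",allow_pickle=True).item())
k=(w[...,0]>.3)&(w[...,0]<.75)&(w[...,1]<.0)&(w[...,1]>-.3)
print("max z between",np.nanmax(w[k][:,2]))
E
```

```text
t 23.65 eef [0.555 0.215 0.214] chest [-0.036  0.004  0.214] F [ 0.308 -0.087 -1.208] q [ 0.479  0.21  -0.149  0.906 -0.217  0.606] w 0.02048347221222346
60.386652275919914
-0.40707963267948966
[0.02, -0.804, -0.209] [0.184, 0.003, 0.458]
-0.6570796326794897
[0.028, -1.692, -0.128] [0.365, 0.003, 0.924]
max z between 0.19340836977901021
```

Emit:
drive_tool(slide=[[0.0,-0.06,-0.05],[0.0,-0.15,-0.1],[0.005,-0.26,-0.14],[0.01,-0.37,-0.17],[0.01,-0.48,-0.19],[0.015,-0.59,-0.2],[0.02,-0.7,-0.205],[0.02,-0.8,-0.209]], rotation=[[0.01,0,0.03],[0.03,0,0.08],[0.06,0,0.14],[0.08,0,0.2],[0.11,0,0.27],[0.13,0,0.33],[0.16,0,0.4],[0.184,0,0.458]])

```text
clock: 24.65
eef_pos: [0.499, 0.0183, 0.2588]
tool_rot: [0.2, 0.962, -0.038, 0.181]
ft_force: [0.9, 0.4, -0.6]
grip_width: 0.0204
grasp_force: 60.4
```

```bash
python3 - <<'E'
from h import *
o=st();print(o["grasp_force"])
# TCP target so stamp axis at (.52,-.345); at grasp TCP was +6.5mm ahead of stamp axis
y=PSI-.6
rows([(np.array([.52,-.20,.22]),ori2(1.2,y)),(np.array([.525,-.345,.15]),ori2(1.2,y))])
E
```

```text
t 24.65 eef [0.499 0.018 0.259] chest [-0.061 -0.199  0.259] F [ 0.864  0.388 -0.635] q [ 0.156 -0.016 -0.284  0.986 -0.197  0.535] w 0.020415615584759773
60.371874049233156
[-0.34, -0.767, 0.3] [0.248, 0.002, 0.646]
[-0.471, -1.29, 0.652] [0.248, 0.002, 0.646]
```

Emit:
drive_tool(slide=[[-0.03,-0.08,0],[-0.07,-0.18,0.02],[-0.12,-0.29,0.06],[-0.16,-0.4,0.1],[-0.21,-0.51,0.15],[-0.26,-0.61,0.2],[-0.3,-0.7,0.26],[-0.34,-0.767,0.3]], rotation=[[0.03,0,0.07],[0.06,0,0.15],[0.09,0,0.24],[0.12,0,0.32],[0.16,0,0.41],[0.19,0,0.49],[0.22,0,0.57],[0.248,0,0.646]])

```text
clock: 25.65
eef_pos: [0.5206, -0.1994, 0.2193]
tool_rot: [0.364, 0.913, -0.068, 0.171]
ft_force: [-0.0, 0.4, -0.4]
grip_width: 0.0206
grasp_force: 60.4
```

```bash
python3 - <<'E'
from h import *
o=st();print(o["grasp_force"])
y=PSI-.6
rows([(np.array([.525,-.345,z]),ori2(1.2,y)) for z in(.13,.08,.0575)])
E
```

```text
t 25.65 eef [ 0.521 -0.199  0.219] chest [-0.005 -0.411  0.219] F [-0.014  0.441 -0.437] q [-0.274  0.115 -0.251  0.873 -0.169  0.455] w 0.020572408598172172
60.423466969805304
[-0.256, -0.411, 0.482] [0.0, -0.001, -0.002]
[-0.183, -0.411, 0.669] [0.0, -0.001, -0.002]
[-0.151, -0.411, 0.753] [0.0, -0.001, -0.002]
```

Emit:
drive_tool(slide=[[-0.04,-0.06,0.05],[-0.1,-0.14,0.12],[-0.16,-0.23,0.22],[-0.21,-0.31,0.32],[-0.24,-0.38,0.43],[-0.23,-0.411,0.53],[-0.2,-0.411,0.62],[-0.18,-0.411,0.67]], rotation=[[0,0,0],[0,0,0],[0,0,0],[0,0,0],[0,0,0],[0,0,0],[0,0,0],[0,0,0]])

```text
clock: 26.65
eef_pos: [0.5257, -0.3428, 0.0785]
tool_rot: [0.362, 0.914, -0.067, 0.171]
ft_force: [0.1, 0.3, 0.3]
grip_width: 0.0204
grasp_force: 60.4
```

```bash
python3 - <<'E'
from h import *
o=st()
c=bot.camera("side");save(c,"s3.png")
im=c["image"];cv2.imwrite("pics/s3.png",cv2.resize(im[270:470,270:470,::-1],None,fx=3,fy=3))
y=PSI-.6
rows([(np.array([.525,-.345,z]),ori2(1.2,y)) for z in(.065,.0575,.055)])
E
```

```text
t 26.65 eef [ 0.526 -0.343  0.079] chest [ 0.022 -0.552  0.079] F [0.147 0.272 0.331] q [-0.541  0.37  -0.325  0.515 -0.076  0.2  ] w 0.02039443184394895
[0.009, -0.009, 0.048] [0.003, -0.008, 0.005]
[0.02, -0.009, 0.076] [0.003, -0.008, 0.005]
[0.024, -0.009, 0.085] [0.003, -0.008, 0.005]
```

View pics/s3.png

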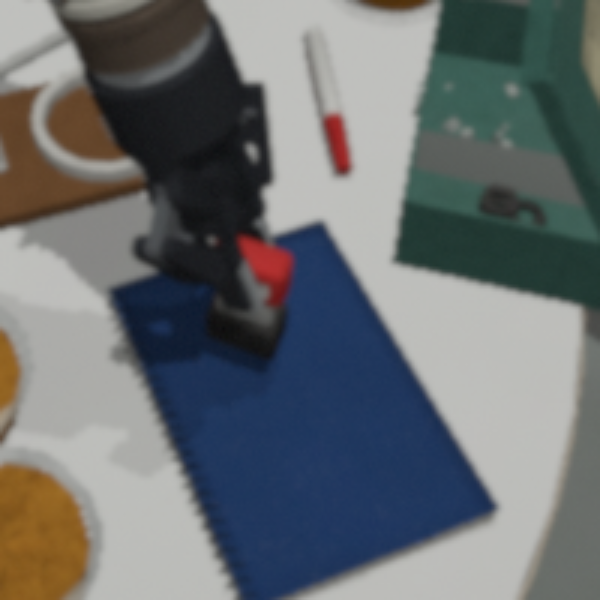

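The crop shows the stamp held over the book, with its black base at (245,330) and red head at (265,270). I check from depth that it is upright before lowering.

```bash
python3 - <<'E'
from h import *
for n in("side","scene"):
    c=bot.camera(n);w=cloud(c);im=c["image"].astype(int)
    near=(abs(w[...,0]-.52)<.06)&(abs(w[...,1]+.345)<.06)&(w[...,2]>.02)&(w[...,2]<.13)
    red=near&(im[...,0]>110)&(im[...,1]<80)&(im[...,2]<80)
    dark=near&(im.max(-1)<70)&(w[...,2]<.062)
    for nm,m in(("red",red),("dark",dark)):
        if m.sum()>5: print(n,nm,m.sum(),np.median(w[m],0),np.percentile(w[m],3,axis=0),np.percentile(w[m],97,axis=0))
    if n=="side":
        v,u=np.where(dark)
        for uu in range(u.min(),u.max()+1,3):
            s=v[u==uu]
            if len(s): print(uu,s.max(),w[s.max()-1,uu])
E
```

```text
side red 198 [ 0.527 -0.349  0.106] [ 0.518 -0.359  0.097] [ 0.538 -0.332  0.108]
side dark 314 [ 0.516 -0.349  0.052] [ 0.499 -0.361  0.036] [ 0.539 -0.334  0.06 ]
338 382 [ 0.498 -0.336  0.04 ]
341 383 [ 0.502 -0.34   0.04 ]
344 384 [ 0.506 -0.344  0.041]
347 385 [ 0.51  -0.347  0.039]
350 386 [ 0.514 -0.351  0.041]
353 387 [ 0.519 -0.353  0.038]
356 389 [ 0.522 -0.358  0.038]
359 389 [ 0.526 -0.361  0.04 ]
362 383 [ 0.535 -0.354  0.043]
scene dark 76 [ 0.522 -0.329  0.052] [ 0.502 -0.345  0.039] [ 0.542 -0.313  0.06 ]
```

It is upright: the base's lower edge is level at about 35 mm. I lower it 23 mm and release.

Emit:
drive_tool(slide=[[0.004,-0.004,0.02],[0.009,-0.006,0.04],[0.012,-0.008,0.055],[0.017,-0.009,0.068],[0.02,-0.009,0.076],[0.022,-0.009,0.082],[0.024,-0.009,0.086],[0.024,-0.009,0.086]], rotation=[[0,0,0],[0,0,0],[0,0,0],[0,0,0],[0,0,0],[0,0,0],[0,0,0],[0,0,0]])

```text
clock: 27.8
eef_pos: [0.5272, -0.3456, 0.0579]
tool_rot: [0.361, 0.914, -0.067, 0.172]
ft_force: [-0.4, -0.1, -0.8]
grip_width: 0.0202
grasp_force: 60.4
```

```bash
python3 - <<'E'
from h import *
st()
E
```

```text
t 27.8 eef [ 0.527 -0.346  0.058] chest [ 0.024 -0.554  0.058] F [-0.429 -0.084 -0.782] q [-0.545  0.401 -0.343  0.461 -0.074  0.195] w 0.020183858924650553
```

Emit:
drive_tool(slide=[[0.001,0,0.003],[0.002,0,0.006],[0.003,0,0.008],[0.004,0,0.01],[0.004,0,0.011],[0.005,0,0.012],[0.005,0,0.013],[0.005,0,0.013]], rotation=[[0,0,0],[0,0,0],[0,0,0],[0,0,0],[0,0,0],[0,0,0],[0,0,0],[0,0,0]])

```text
clock: 28.8
eef_pos: [0.5272, -0.3457, 0.0545]
tool_rot: [0.362, 0.914, -0.067, 0.172]
ft_force: [0.2, -0.2, -0.2]
grip_width: 0.0205
grasp_force: 60.5
```

```bash
python3 - <<'E'
from h import *
st()
E
```

```text
t 28.8 eef [ 0.527 -0.346  0.055] chest [ 0.024 -0.554  0.055] F [ 0.208 -0.169 -0.161] q [-0.545  0.406 -0.347  0.453 -0.074  0.195] w 0.020546145076865627
```

Emit:
drive_tool(slide=[[0.001,0,0.002],[0.001,0,0.004],[0.002,0,0.006],[0.002,0,0.007],[0.003,0,0.008],[0.003,0,0.008],[0.003,0,0.008],[0.003,0,0.008]], rotation=[[0,0,0],[0,0,0],[0,0,0],[0,0,0],[0,0,0],[0,0,0],[0,0,0],[0,0,0]])

```text
clock: 29.8
eef_pos: [0.5275, -0.3458, 0.0544]
tool_rot: [0.361, 0.914, -0.068, 0.173]
ft_force: [-6.8, 4.6, 12.5]
grip_width: 0.0201
grasp_force: 62.4
```

```bash
python3 - <<'E'
from h import *
st()
E
```

```text
t 29.8 eef [ 0.527 -0.346  0.054] chest [ 0.024 -0.554  0.054] F [-6.807  4.557 12.523] q [-0.545  0.406 -0.349  0.449 -0.074  0.195] w 0.020126708533927888
```

In contact. I ease off about 1.5 mm, open, and back out along the tool axis.

Emit:
drive_tool(slide=[[-0.001,0,-0.003],[-0.002,0,-0.006],[-0.002,0,-0.006],[-0.002,0,-0.006],[-0.002,0,-0.006],[-0.002,0,-0.006],[-0.002,0,-0.006],[-0.002,0,-0.006]], rotation=[[0,0,0],[0,0,0],[0,0,0],[0,0,0],[0,0,0],[0,0,0],[0,0,0],[0,0,0]])

```text
clock: 30.8
eef_pos: [0.5275, -0.3459, 0.0545]
tool_rot: [0.361, 0.914, -0.068, 0.173]
ft_force: [-3.0, 1.0, 5.6]
grip_width: 0.0206
grasp_force: 61.2
```

Emit:
drive_tool(slide=[[0,0,0],[0,0,0],[0,0,0],[0,0,0],[0,0,-0.04],[0,0,-0.12],[0,0,-0.22],[0,0,-0.34]], rotation=[[0,0,0],[0,0,0],[0,0,0],[0,0,0],[0,0,0],[0,0,0],[0,0,0],[0,0,0]], gripper=0.7)

```text
clock: 31.8
eef_pos: [0.504, -0.3241, 0.134]
tool_rot: [0.362, 0.914, -0.067, 0.172]
ft_force: [-0.2, -0.0, -0.0]
grip_width: 0.0598
grasp_force: 0.0
```

```bash
python3 - <<'E'
from h import *
o=st()
c=bot.camera("side");w=cloud(c);im=c["image"].astype(int)
near=(abs(w[...,0]-.52)<.07)&(abs(w[...,1]+.345)<.07)&(w[...,2]>.016)&(w[...,2]<.1)
red=near&(im[...,0]>110)&(im[...,1]<80)&(im[...,2]<80)
dark=near&(im.max(-1)<70)&(w[...,2]<.04)
for m in(red,dark):
    if m.any(): print(m.sum(),np.median(w[m],0),w[m].min(0),w[m].max(0))
# knob grip: a=.8, y in plane
print(R.from_quat(o["tool_rot"]).as_matrix())
for a in(.8,1.0):
    r=ori(a);rows([(np.array([.45,-.12,.25]),r)])
E
```

```text
t 31.8 eef [ 0.504 -0.324  0.134] chest [-0.002 -0.537  0.134] F [-0.232 -0.035 -0.017] q [-0.532  0.252 -0.325  0.63  -0.079  0.207] w 0.05978951041614576
333 [ 0.523 -0.347  0.083] [ 0.503 -0.365  0.07 ] [ 0.543 -0.326  0.088]
267 [ 0.518 -0.353  0.031] [ 0.5   -0.366  0.016] [ 0.545 -0.328  0.04 ]
[[-0.68   0.684  0.266]
 [ 0.638  0.73  -0.247]
 [-0.363  0.001 -0.932]]
[0.507, 0.447, -0.679] [-1.032, -0.084, 2.066]
[0.507, 0.447, -0.679] [-0.668, 0.122, 2.049]
```

The stamp stands upright on the book (head top about 85 mm) at (0.523,-0.347). Next is the knob.

Emit:
drive_tool(slide=[[0,0,-0.1],[0.02,0.03,-0.22],[0.06,0.08,-0.34],[0.12,0.14,-0.44],[0.18,0.21,-0.51],[0.25,0.28,-0.56],[0.32,0.35,-0.6],[0.4,0.42,-0.62]], rotation=[[-0.05,0,0.1],[-0.1,0,0.22],[-0.16,0,0.35],[-0.22,-0.01,0.48],[-0.28,-0.02,0.61],[-0.34,-0.03,0.74],[-0.4,-0.03,0.87],[-0.46,-0.03,0.99]], gripper=0.5)

```text
clock: 32.85
eef_pos: [0.4674, -0.1452, 0.2425]
tool_rot: [0.552, 0.797, 0.079, 0.231]
ft_force: [-0.3, 0.2, -0.0]
grip_width: 0.0427
grasp_force: 0.0
```

```bash
python3 - <<'E'
from h import *
o=st()
r=ori(.85);z=r.as_matrix()[:,2];G=ch(.046,-.181,.104)
rows([(G+z*(.019-d),r) for d in(.15,.1)])
E
```

```text
t 32.85 eef [ 0.467 -0.145  0.242] chest [-0.066 -0.366  0.242] F [-0.348  0.217 -0.024] q [-0.312 -0.146 -0.504  0.719  0.017  0.904] w 0.0427009298489101
[0.637, 0.391, 0.148] [-0.478, -0.013, 1.069]
[0.623, 0.436, 0.343] [-0.478, -0.013, 1.069]
```

Emit:
drive_tool(slide=[[0.06,0.03,0.0],[0.14,0.08,0.01],[0.23,0.13,0.03],[0.32,0.19,0.05],[0.41,0.25,0.08],[0.5,0.3,0.1],[0.58,0.35,0.13],[0.637,0.39,0.148]], rotation=[[-0.05,0,0.12],[-0.11,0,0.25],[-0.17,0,0.38],[-0.23,0,0.5],[-0.29,-0.01,0.63],[-0.35,-0.01,0.76],[-0.41,-0.01,0.88],[-0.46,-0.013,1]], gripper=0.5)

```text
clock: 33.85
eef_pos: [0.5207, 0.0332, 0.2009]
tool_rot: [0.702, 0.622, 0.222, 0.267]
ft_force: [0.2, 0.2, -0.6]
grip_width: 0.0428
grasp_force: 0.0
```

```bash
python3 - <<'E'
from h import *
o=st()
r=ori(.85);z=r.as_matrix()[:,2];G=ch(.046,-.181,.104)
rows([(G+z*(.019-d),r) for d in(.1,.05,.005)])
c=bot.camera("wrist");t=toch(cloud(c));save(c,"w4.png")
k=(t[...,0]<.07)&(t[...,0]>.02)&(t[...,1]<-.165)&(t[...,1]>-.2)&(t[...,2]>.08)&(t[...,2]<.13)
if k.any(): print("knob",k.sum(),np.median(t[k],0),np.percentile(t[k],2,axis=0),np.percentile(t[k],98,axis=0))
E
```

```text
t 33.85 eef [0.521 0.033 0.201] chest [-0.042 -0.181  0.201] F [ 0.226  0.218 -0.607] q [ 0.193 -0.113 -0.733  0.272 -0.223  1.806] w 0.042788141294449286
[-0.001, 0.009, 0.198] [-0.023, -0.005, 0.07]
[-0.001, 0.012, 0.398] [-0.023, -0.005, 0.07]
[-0.002, 0.014, 0.578] [-0.023, -0.005, 0.07]
knob 864 [ 0.041 -0.178  0.109] [ 0.038 -0.191  0.099] [ 0.052 -0.165  0.112]
```

View pics/w4.png

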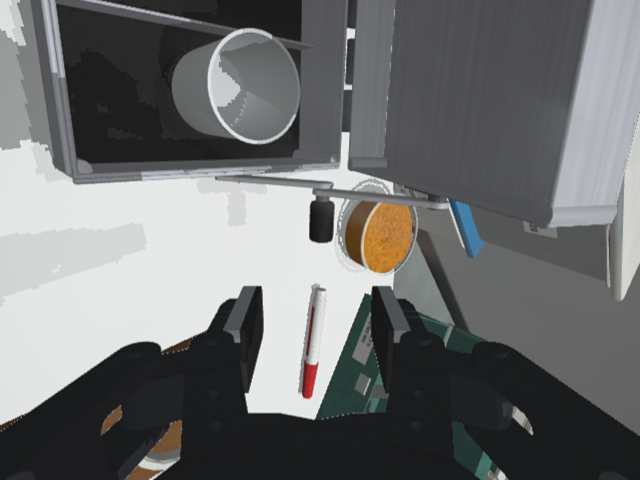

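The wrist view shows the knob at (322,220), centred between the fingers, with the links clear above it. I advance and grip.

Emit:
drive_tool(slide=[[0,0.004,0.1],[0,0.009,0.2],[0,0.01,0.3],[0,0.012,0.38],[0,0.013,0.45],[0,0.014,0.51],[-0.002,0.014,0.55],[-0.002,0.014,0.575]], rotation=[[0,0,0.02],[-0.01,0,0.05],[-0.02,0,0.07],[-0.02,0,0.07],[-0.02,0,0.07],[-0.02,0,0.07],[-0.02,0,0.07],[-0.02,0,0.07]], gripper=0.5)

```text
clock: 34.9
eef_pos: [0.616, 0.0169, 0.0939]
tool_rot: [0.711, 0.609, 0.229, 0.267]
ft_force: [-0.9, -0.2, 0.6]
grip_width: 0.0429
grasp_force: 0.0
```

Emit:
drive_tool(slide=[[0,0,0],[0,0,0],[0,0,0],[0,0,0],[0,0,0],[0,0,0],[0,0,0],[0,0,0]], rotation=[[0,0,0],[0,0,0],[0,0,0],[0,0,0],[0,0,0],[0,0,0],[0,0,0],[0,0,0]], gripper=0)

```text
clock: 35.9
eef_pos: [0.6156, 0.0171, 0.0942]
tool_rot: [0.711, 0.609, 0.229, 0.267]
ft_force: [-6.1, -0.6, 5.2]
grip_width: 0.0157
grasp_force: 59.1
```

```bash
python3 - <<'E'
from h import *
o=st();print(o["grasp_force"]);r=R.from_quat(o["tool_rot"]);p=np.array(o["eef_pos"])
kp=lambda a: ch(.005+.079*np.cos(a),0,.0365+.079*np.sin(a))
a0=np.radians(58.7)
rows([(p+kp(a0+np.radians(d))-kp(a0),r) for d in(2,4,6.5,9,11.5,14,16,18)])
E
```

```text
t 35.9 eef [0.616 0.017 0.094] chest [ 0.055 -0.182  0.094] F [-6.079 -0.565  5.223] q [ 0.114  0.259 -0.707 -0.095 -0.175  1.775] w 0.01568850056676629
59.08145785331726
[0.0, -0.004, -0.01] [0.0, 0.0, 0.0]
[0.0, -0.007, -0.021] [0.0, 0.0, 0.0]
[0.0, -0.013, -0.033] [0.0, 0.0, 0.0]
[0.0, -0.019, -0.046] [0.0, 0.0, 0.0]
[0.0, -0.025, -0.058] [0.0, 0.0, 0.0]
[0.0, -0.032, -0.07] [0.0, 0.0, 0.0]
[0.0, -0.038, -0.079] [0.0, 0.0, 0.0]
[0.0, -0.044, -0.088] [0.0, 0.0, 0.0]
```

Emit:
drive_tool(slide=[[0,-0.004,-0.01],[0,-0.007,-0.021],[0,-0.013,-0.033],[0,-0.019,-0.046],[0,-0.025,-0.058],[0,-0.032,-0.07],[0,-0.038,-0.079],[0,-0.044,-0.088]], rotation=[[0,0,0],[0,0,0],[0,0,0],[0,0,0],[0,0,0],[0,0,0],[0,0,0],[0,0,0]])

```text
clock: 36.9
eef_pos: [0.5945, 0.0205, 0.1041]
tool_rot: [0.711, 0.608, 0.229, 0.267]
ft_force: [7.2, -1.6, -4.1]
grip_width: 0.0157
grasp_force: 58.5
```

```bash
python3 - <<'E'
from h import *
o=st();print(o["grasp_force"])
E
```

```text
t 36.9 eef [0.594 0.02  0.104] chest [ 0.033 -0.182  0.104] F [ 7.23  -1.618 -4.098] q [ 0.129  0.206 -0.745 -0.08  -0.185  1.787] w 0.015721680558523965
58.502753376960754
```

Emit:
drive_tool(slide=[[0,0,0],[0,0,0],[0,0,0],[0,0,0],[0,0,-0.06],[0,0,-0.15],[0,0,-0.28],[0,0,-0.42]], rotation=[[0,0,0],[0,0,0],[0,0,0],[0,0,0],[0,0,0],[0,0,0],[0,0,0],[0,0,0]], gripper=0.5)

```text
clock: 37.9
eef_pos: [0.5241, 0.0313, 0.1827]
tool_rot: [0.711, 0.609, 0.228, 0.267]
ft_force: [0.3, -0.8, 0.3]
grip_width: 0.0428
grasp_force: 0.0
```

```bash
sed -i '/^rows/d;/^r=/d' knob.py; python3 knob.py; python3 - <<'E'
from h import *
c=np.load("k.npy",allow_pickle=True).item();t=toch(cloud(c))
# handle at lid angle th: chest x,z
for th in(1.08,1.12,1.15): 
    f=th+np.arctan2(.017,.242);print(th,.104-.2426*np.cos(f),.066+.2426*np.sin(f))
k=(abs(t[...,1])<.12)&(t[...,2]>.25)&(t[...,2]<.33)&(t[...,0]>-.03)&(t[...,0]<.15)
print(k.sum()); 
p=t[k]; print(p.min(0),p.max(0)); i=p[:,2].argmax();print(p[i]); q=p[p[:,2]>.285];print(len(q),q.mean(0) if len(q) else 0)
b=p[p[:,0]<np.percentile(p[:,0],25)];print("front quarter",b.mean(0))
E
```

```text
t 37.9 eef [0.524 0.031 0.183] chest [-0.038 -0.182  0.183] F [ 0.308 -0.819  0.342] q [ 0.187 -0.079 -0.768  0.193 -0.222  1.833] w 0.04280306742523689
knob 93 [ 0.024 -0.186  0.117] [ 0.016 -0.196  0.105] [ 0.033 -0.163  0.122]
1.08 0.004930337280219868 0.28744968261117243
1.12 0.01386520780699084 0.2912342763353817
1.15 0.02066178020294658 0.29383656668993685
735
[ 0.012 -0.12   0.25 ] [0.058 0.119 0.299]
[ 0.018 -0.022  0.299]
110 [ 0.017 -0.015  0.295]
front quarter [ 0.018 -0.013  0.277]
```

The stay is broken: the knob is back at (25,113) mm and the lid is holding at about 1.13. Now back to the handle.

```bash
python3 - <<'E'
from h import *
r=ori(1.355)
rows([(ch(-.06,-.10,.33),ori(1.1)),(ch(-.0,0,.375),r)])
E
```

```text
[0.33, 0.316, -0.489] [0.501, -0.006, 0.002]
[0.729, 0.615, -0.464] [1.011, -0.006, 0.003]
```

Emit:
drive_tool(slide=[[0.02,0.05,-0.12],[0.06,0.12,-0.26],[0.14,0.2,-0.38],[0.24,0.28,-0.46],[0.36,0.36,-0.49],[0.48,0.44,-0.49],[0.6,0.52,-0.48],[0.71,0.6,-0.47]], rotation=[[0.1,0,0],[0.22,0,0],[0.35,0,0],[0.48,0,0],[0.61,0,0],[0.74,0,0],[0.87,0,0],[1,0,0]], gripper=0.4)

```text
clock: 38.95
eef_pos: [0.5885, 0.2022, 0.3698]
tool_rot: [0.755, 0.647, 0.071, 0.082]
ft_force: [1.3, -0.1, 0.1]
grip_width: 0.0343
grasp_force: 0.0
```

```bash
python3 - <<'E'
from h import *
o=st()
c=bot.camera("wrist");t=toch(cloud(c));save(c,"w5.png")
k=(abs(t[...,1])<.045)&(t[...,2]>.27)&(t[...,2]<.32)&(t[...,0]>-.02)&(t[...,0]<.04)
print(k.sum()); 
if k.any(): print(np.median(t[k],0),np.percentile(t[k],[5,95],axis=0))
r=ori(1.355);z=r.as_matrix()[:,2];B=ch(.017,0,.2935)
rows([(B+z*(.011-d),r) for d in(.05,.02,0)])
E
```

```text
t 38.95 eef [0.588 0.202 0.37 ] chest [-0.001 -0.003  0.37 ] F [ 1.26  -0.058  0.102] q [ 0.384  0.328  0.457  1.512 -0.11   2.099] w 0.03433420436617483
2410
[0.018 0.003 0.296] [[ 0.015 -0.04   0.294]
 [ 0.023  0.041  0.298]]
[-0.001, -0.009, 0.148] [0.0, -0.006, 0.006]
[-0.001, -0.009, 0.268] [0.0, -0.006, 0.006]
[-0.002, -0.009, 0.348] [0.0, -0.006, 0.006]
```

View pics/w5.png

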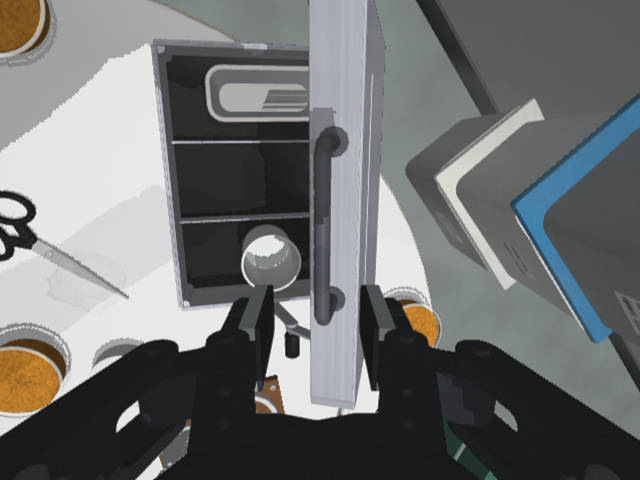

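The wrist view shows the handle bar at (325,225), centred between the fingers. I advance and grip.

Emit:
drive_tool(slide=[[0,-0.003,0.06],[0,-0.004,0.12],[0,-0.004,0.18],[0,-0.004,0.23],[0,-0.004,0.27],[0,-0.004,0.3],[0,-0.004,0.33],[0,-0.004,0.345]], rotation=[[0,0,0],[0,0,0],[0,0,0],[0,0,0],[0,0,0],[0,0,0],[0,0,0],[0,0,0]], gripper=0.4)

```text
clock: 40.0
eef_pos: [0.6051, 0.1983, 0.2849]
tool_rot: [0.755, 0.646, 0.071, 0.083]
ft_force: [0.5, -0.2, 0.4]
grip_width: 0.0341
grasp_force: 0.0
```

Emit:
drive_tool(slide=[[0,0,0],[0,0,0],[0,0,0],[0,0,0],[0,0,0],[0,0,0],[0,0,0],[0,0,0]], rotation=[[0,0,0],[0,0,0],[0,0,0],[0,0,0],[0,0,0],[0,0,0],[0,0,0],[0,0,0]], gripper=0)

```text
clock: 41.0
eef_pos: [0.6051, 0.1984, 0.2854]
tool_rot: [0.755, 0.646, 0.071, 0.083]
ft_force: [2.9, 0.2, -0.6]
grip_width: 0.0073
grasp_force: 58.7
```

```bash
python3 - <<'E'
from h import *
o=st();print(o["grasp_force"])
arc(1.135,np.linspace(1.10,.8,8),lambda t:.4*(t-1.135))
E
```

```text
t 41.0 eef [0.605 0.198 0.285] chest [ 0.016 -0.005  0.285] F [ 2.887  0.246 -0.555] q [ 0.368  0.349  0.27   1.301 -0.108  2.084] w 0.007330622953459148
58.656299114227295
bar->tcp in tool [-0.005 -0.003  0.007]
[0.0, -0.033, 0.006] [-0.028, -0.0, -0.0]
[0.0, -0.073, 0.014] [-0.062, -0.0, -0.0]
[0.0, -0.113, 0.025] [-0.097, -0.0, -0.0]
[0.0, -0.153, 0.037] [-0.131, -0.0, -0.0]
[0.0, -0.191, 0.05] [-0.165, -0.0, -0.0]
[0.0, -0.23, 0.066] [-0.199, -0.0, -0.0]
[0.0, -0.267, 0.083] [-0.234, -0.0, -0.0]
[0.001, -0.304, 0.101] [-0.268, -0.001, -0.0]
```

Emit:
drive_tool(slide=[[0,-0.033,0.006],[0,-0.073,0.014],[0,-0.113,0.025],[0,-0.153,0.037],[0,-0.191,0.05],[0,-0.23,0.066],[0,-0.267,0.083],[0,-0.304,0.101]], rotation=[[-0.028,0,0],[-0.062,0,0],[-0.097,0,0],[-0.131,0,0],[-0.165,0,0],[-0.199,0,0],[-0.234,0,0],[-0.268,0,0]])

```text
clock: 42.0
eef_pos: [0.5371, 0.2089, 0.2435]
tool_rot: [0.748, 0.64, 0.114, 0.133]
ft_force: [6.8, -0.1, -7.7]
grip_width: 0.0072
grasp_force: 58.3
```

```bash
python3 - <<'E'
from h import *
o=st();print(o["grasp_force"])
arc(.8,np.linspace(.75,.4,8),lambda t:.7*(t-.8))
E
```

```text
t 42.0 eef [0.537 0.209 0.244] chest [-0.053 -0.005  0.244] F [ 6.795 -0.084 -7.703] q [ 0.479  0.166 -0.118  0.999 -0.206  2.175] w 0.0072065047405615755
58.29139709472656
bar->tcp in tool [-0.005 -0.003  0.007]
[0.0, -0.044, 0.018] [-0.07, -0.0, -0.0]
[0.0, -0.087, 0.038] [-0.14, -0.0, -0.0]
[0.0, -0.129, 0.061] [-0.21, -0.0, -0.0]
[0.0, -0.17, 0.085] [-0.28, -0.001, -0.0]
[0.0, -0.21, 0.112] [-0.35, -0.001, -0.0]
[0.0, -0.248, 0.14] [-0.42, -0.001, -0.0]
[0.0, -0.285, 0.171] [-0.49, -0.001, -0.0]
[0.0, -0.321, 0.203] [-0.56, -0.001, -0.0]
```

Emit:
drive_tool(slide=[[0,-0.044,0.02],[0,-0.087,0.042],[0,-0.129,0.067],[0,-0.17,0.093],[0,-0.21,0.121],[0,-0.248,0.15],[0,-0.285,0.181],[0,-0.321,0.213]], rotation=[[-0.07,0,0],[-0.14,0,0],[-0.21,0,0],[-0.28,0,0],[-0.35,0,0],[-0.42,0,0],[-0.49,0,0],[-0.56,0,0]])

```text
clock: 43.0
eef_pos: [0.4796, 0.2179, 0.1662]
tool_rot: [0.722, 0.619, 0.202, 0.236]
ft_force: [2.0, -0.4, -1.1]
grip_width: 0.0073
grasp_force: 58.4
```

```bash
python3 - <<'E'
from h import *
o=st();print(o["grasp_force"])
arc(.4,np.linspace(.36,.08,8),lambda t:.7*(t-.4))
E
```

```text
t 43.0 eef [0.48  0.218 0.166] chest [-0.111 -0.005  0.166] F [ 2.048 -0.368 -1.126] q [ 0.681  0.058 -0.594  0.462 -0.453  2.299] w 0.007256274963168356
58.419857025146484
bar->tcp in tool [-0.005 -0.005  0.009]
[0.0, -0.033, 0.019] [-0.056, -0.0, -0.0]
[0.0, -0.066, 0.039] [-0.112, -0.0, -0.0]
[0.0, -0.098, 0.06] [-0.168, -0.0, -0.0]
[0.0, -0.128, 0.083] [-0.224, -0.001, -0.001]
[0.0, -0.158, 0.107] [-0.28, -0.001, -0.001]
[0.0, -0.187, 0.132] [-0.336, -0.001, -0.001]
[0.0, -0.215, 0.158] [-0.392, -0.001, -0.001]
[0.0, -0.242, 0.185] [-0.448, -0.001, -0.001]
```

Emit:
drive_tool(slide=[[0,-0.033,0.02],[0,-0.066,0.04],[0,-0.098,0.062],[0,-0.128,0.085],[0,-0.158,0.11],[0,-0.187,0.135],[0,-0.215,0.162],[0,-0.242,0.19]], rotation=[[-0.056,0,0],[-0.112,0,0],[-0.168,0,0],[-0.224,0,0],[-0.28,0,0],[-0.336,0,0],[-0.392,0,0],[-0.448,0,0]])

```text
clock: 44.0
eef_pos: [0.4585, 0.2211, 0.091]
tool_rot: [0.691, 0.593, 0.269, 0.314]
ft_force: [-4.3, 1.4, -0.2]
grip_width: 0.0074
grasp_force: 58.8
```

```bash
python3 - <<'E'
from h import *
o=st();print(o["grasp_force"])
z=R.from_quat(o["tool_rot"]).as_matrix()[:,2];b=toch(np.array(o["eef_pos"])-z*.011);print("bar",b,"lid~",(b[2]-.083)/.242)
arc(.08,np.linspace(.07,.0,8),lambda t:.7*(t-.08))
E
```

```text
t 44.0 eef [0.458 0.221 0.091] chest [-0.132 -0.005  0.091] F [-4.289  1.404 -0.214] q [ 0.833  0.221 -0.883 -0.097 -0.679  2.351] w 0.007393575269247916
58.83888602256775
bar [-0.141 -0.005  0.098] lid~ 0.06293281994693266
bar->tcp in tool [-0.005 -0.006  0.01 ]
[0.0, -0.008, 0.005] [-0.014, -0.0, -0.0]
[0.0, -0.016, 0.011] [-0.028, -0.0, -0.0]
[0.0, -0.023, 0.017] [-0.042, -0.0, -0.0]
[0.0, -0.031, 0.022] [-0.056, -0.0, -0.0]
[0.0, -0.039, 0.028] [-0.07, -0.0, -0.0]
[0.0, -0.046, 0.034] [-0.084, -0.0, -0.0]
[0.0, -0.054, 0.04] [-0.098, -0.0, -0.0]
[0.0, -0.061, 0.046] [-0.112, -0.0, -0.0]
```

Emit:
drive_tool(slide=[[0,-0.006,0.004],[0,-0.012,0.009],[0,-0.018,0.013],[0,-0.024,0.018],[0,-0.03,0.022],[0,-0.036,0.027],[0,-0.042,0.031],[0,-0.046,0.035]], rotation=[[-0.01,0,0],[-0.02,0,0],[-0.03,0,0],[-0.04,0,0],[-0.05,0,0],[-0.06,0,0],[-0.07,0,0],[-0.08,0,0]])

```text
clock: 45.0
eef_pos: [0.4575, 0.2213, 0.0802]
tool_rot: [0.683, 0.587, 0.283, 0.33]
ft_force: [-51.1, 2.2, 46.1]
grip_width: 0.0073
grasp_force: 66.3
```

```bash
python3 - <<'E'
from h import *
o=st()
z=R.from_quat(o["tool_rot"]).as_matrix()[:,2];b=toch(np.array(o["eef_pos"])-z*.011);print("bar",b,"lid~",(b[2]-.083)/.242)
E
```

```text
t 45.0 eef [0.457 0.221 0.08 ] chest [-0.133 -0.005  0.08 ] F [-51.126   2.245  46.126] q [ 0.858  0.276 -0.924 -0.22  -0.724  2.35 ] w 0.00733235291082311
bar [-0.142 -0.005  0.087] lid~ 0.01684983469895455
```

The lid is down on the chest but pressed. I relax the command about 5 mm and check.

Emit:
drive_tool(slide=[[0,0,-0.006],[0,0,-0.012],[0,0,-0.018],[0,0,-0.022],[0,0,-0.022],[0,0,-0.022],[0,0,-0.022],[0,0,-0.022]], rotation=[[0,0,0],[0,0,0],[0,0,0],[0,0,0],[0,0,0],[0,0,0],[0,0,0],[0,0,0]])

```text
clock: 46.0
eef_pos: [0.4571, 0.2214, 0.0826]
tool_rot: [0.685, 0.584, 0.282, 0.33]
ft_force: [11.3, -3.9, -4.4]
grip_width: 0.0069
grasp_force: 58.7
```

```bash
python3 - <<'E'
from h import *
o=st()
z=R.from_quat(o["tool_rot"]).as_matrix()[:,2];b=toch(np.array(o["eef_pos"])-z*.011);print("bar",b,"lid~",(b[2]-.083)/.242)
for n in("scene","side"):
    t=toch(cloud(bot.camera(n)))
    for lo,hi in((-.095,-.06),(.06,.09)):
        k=(t[...,0]>lo)&(t[...,0]<hi)&(abs(t[...,1])<.13)&(t[...,2]>.08)&(t[...,2]<.118);print(n,lo,k.sum(),np.median(t[k][:,2]))
E
```

```text
t 46.0 eef [0.457 0.221 0.083] chest [-0.134 -0.005  0.083] F [11.312 -3.886 -4.373] q [ 0.86   0.27  -0.918 -0.2   -0.729  2.362] w 0.006921047842196034
bar [-0.142 -0.005  0.089] lid~ 0.026749029540816
scene -0.095 1023 0.10403569749645514
scene 0.06 831 0.10281917293846843
side -0.095 763 0.10330083327386974
side 0.06 618 0.10205070629983765
```

Emit:
drive_tool(slide=[[0,-0.003,0.002],[0,-0.006,0.004],[0,-0.009,0.006],[0,-0.011,0.008],[0,-0.013,0.009],[0,-0.013,0.009],[0,-0.013,0.009],[0,-0.013,0.009]], rotation=[[0,0,0],[0,0,0],[0,0,0],[0,0,0],[0,0,0],[0,0,0],[0,0,0],[0,0,0]])

```text
clock: 47.1
eef_pos: [0.457, 0.2214, 0.0805]
tool_rot: [0.685, 0.583, 0.284, 0.332]
ft_force: [-1.5, -4.1, 10.3]
grip_width: 0.0071
grasp_force: 60.8
```

```bash
python3 - <<'E'
from h import *
o=st()
for n,c in [(n,c) for n in("scene","side") for c in(np.load(n+".npy",allow_pickle=True).item(),bot.camera(n))]:
    t=toch(cloud(c))
    for lo,hi in((-.095,-.06),(.06,.09)):
        k=(t[...,0]>lo)&(t[...,0]<hi)&(abs(t[...,1])<.13)&(t[...,2]>.08)&(t[...,2]<.118);print(n,lo,k.sum(),np.median(t[k][:,2]))
E
```

```text
t 47.1 eef [0.457 0.221 0.081] chest [-0.134 -0.005  0.081] F [-1.462 -4.125 10.29 ] q [ 0.862  0.279 -0.922 -0.216 -0.733  2.363] w 0.007063797166696639
scene -0.095 1015 0.10266778453929759
scene 0.06 829 0.10250855659819846
scene -0.095 1028 0.10249330772638932
scene 0.06 822 0.10244485828115646
side -0.095 765 0.10177769242145673
side 0.06 618 0.10180671465431052
side -0.095 763 0.1016852501597455
side 0.06 610 0.10178314145260403
```

The lid is fully shut: its top heights match the starting ones, and only a light 10 N presses on it. I open and back out along the tool axis.

Emit:
drive_tool(slide=[[0,0,0],[0,0,0],[0,0,0],[0,0,0],[0,0,-0.04],[0,0,-0.12],[0,0,-0.24],[0,0,-0.36]], rotation=[[0,0,0],[0,0,0],[0,0,0],[0,0,0],[0,0,0],[0,0,0],[0,0,0],[0,0,0]], gripper=0.35)

```text
clock: 48.2
eef_pos: [0.3847, 0.2324, 0.1339]
tool_rot: [0.685, 0.586, 0.282, 0.329]
ft_force: [-0.2, 0.6, 0.3]
grip_width: 0.0298
grasp_force: 0.0
```

```bash
python3 - <<'E'
from h import *
o=st()
c=bot.camera("side");w=cloud(c);t=toch(w);im=c["image"].astype(int)
for lo,hi in((-.095,-.06),(.06,.09)):
    k=(t[...,0]>lo)&(t[...,0]<hi)&(abs(t[...,1])<.13)&(t[...,2]>.08)&(t[...,2]<.118);print(lo,np.median(t[k][:,2]))
near=(abs(w[...,0]-.52)<.07)&(abs(w[...,1]+.345)<.07)&(w[...,2]>.016)&(w[...,2]<.1)
red=near&(im[...,0]>110)&(im[...,1]<80)&(im[...,2]<80)
print("stamp",np.median(w[red],0),w[red].max(0))
k=(t[...,0]<.05)&(t[...,0]>-.12)&(t[...,1]<-.165)&(t[...,1]>-.22)&(t[...,2]>.01)&(t[...,2]<.13);print("knob",np.median(t[k],0))
c0=np.load("side.npy",allow_pickle=True).item()
d=(np.abs(im-c0["image"].astype(int)).max(-1)>40).astype(np.uint8);n,l,s,_=cv2.connectedComponentsWithStats(d)
print([r.tolist() for r in s[1:] if r[4]>40])
E
```

```text
t 48.2 eef [0.385 0.232 0.134] chest [-0.207 -0.006  0.134] F [-0.176  0.603  0.297] q [ 1.06   0.075 -0.885  0.201 -0.821  2.606] w 0.029765541973440675
-0.095 0.10172783955029463
0.06 0.10168331545619352
stamp [ 0.523 -0.347  0.084] [ 0.544 -0.326  0.088]
knob [-0.075 -0.188  0.05 ]
[[60, 0, 25, 10, 186], [92, 17, 10, 13, 96], [76, 33, 35, 19, 489], [82, 50, 47, 89, 2035], [68, 66, 21, 35, 554], [61, 125, 30, 19, 365], [108, 131, 10, 10, 64], [117, 135, 20, 24, 266], [136, 136, 62, 45, 1112], [182, 145, 19, 15, 125], [202, 172, 12, 8, 51], [169, 176, 38, 15, 286], [59, 198, 72, 38, 668], [39, 212, 15, 6, 42], [174, 212, 45, 13, 322], [21, 221, 20, 48, 247], [69, 243, 38, 24, 365], [340, 357, 29, 42, 887]]
```

Everything is in place: the lid is shut, the knob folded, the stamp standing, and nothing else has changed in the side view.

```bash
python3 -c "
from workcell import bot
print(bot.job_done())"
```

```text
the job is handed in; nothing more can be done
None
```

The job is handed in at about 48 s: the stay was locked, the stamp now stands upright on the log book about 40 mm or more in from its edges, and the stay was broken and the lid lowered fully shut. Wrist force peaked at about 114 N (limit 120 N) while locking the stay, and about 69 N as the lid closed.

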